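Close the loose filter-holder coupling, by hand and then with the spanner

ROBOT

A 6-joint arm with a two-finger parallel gripper is mounted at the origin on the work surface. World frame = base frame: x ahead of the robot, y to its left, z up, the work surface at z = 0. Lengths are in mm, angles in degrees, forces in N, time in s.
With the tool pointing down it reaches from about 300 to 850 mm from the base axis. Payload 4.2 kg.
Tool frame: the origin (TCP) lies midway between the tips of the shut fingers; the grasp point (between the pads) lies 19 mm behind it; z points along the fingers, y is the line along which they close (so a half turn about z gives the same grasp; the last joint's range is limited). The gripper opens to 91 mm and grips with 3 to 60 N. Pads are 32 mm wide; open, the fingers measure 118 mm over their backs; the gripper's body (76 mm by 178 mm) begins 60 mm behind the grasp point.
Start: joints at [66.406, 18.312, 89.639, -0, 72.044, -1.146], TCP at [219.569, 531.444, 213.976] pointing down, gripper open.
Joint ranges: [-177.97, 177.97], [-48.28, 115.42], [12.27, 149.76], [-77.06, 257.06], [2.81, 150.46], [-146.56, 146.56]. Speed limits (degrees/s): [147.25, 147.25, 180, 180, 180, 180].

INTERFACE

Orientations are given as [roll, pitch, yaw] about the fixed x, y, z axes, in that order (R = Rz(yaw) Ry(pitch) Rx(roll)).
In Python, from workcell import env gives the robot as it stands.
- The arm moves only by the tool send_rows, never from a script. Its argument "steps" is a list that holds one entry, the list of rows, each a list of 5 numbers: the shift along the tool's x, y, z scaled (see below), then the turn about the tool's z scaled (see below), then the opening, from 0 (shut) to 1 (fully open). In form: [[[dx, dy, dz, yaw, fingers], ...]]. A call has 1 to 5 rows; each row shifts and turns the commanded pose from where the row before left it, along the tool's axes as they then stand; what a row does not reach is not made up. The controller multiplies each number of a shift by 0.04 m and each number of a turn by 0.12 rad. A row lasts 1/12 s, in which the tool goes at most 41.7 mm and 7.16 degrees, less where a joint would pass 70% of its speed; a pose out of reach is approached as far as the arm can. A call with a number of a shift or a turn outside -1 to 1 is refused whole. A call with a gripper value outside its range is refused whole. The fingers move at their own pace and stop on an object; "squeeze" is the grip in N (left out, the last holds). Time passes only in rows, so rows that do not move let the fingers close. It gives the time, the measured TCP pose, the force, the opening and the grip force at its end, in the units of the state.
- env.state(): the state, without advancing time (a new reading comes with each control period).
- env.grab_frame(name): name is "side" or "top" or "wrist"; returns a dict with "pixels" (384x512x3 uint8, red, green, blue), "depth" (384x512 float32, mm along the optical axis (not along the pixel's ray), 0 where there is no reading), "intrinsics" (3x3 intrinsics, pixels), "cam_to_world" (4x4, takes a point from camera to world coordinates). Camera axes: x right, y down, z forward; pixel columns grow to the right and rows downward; lengths in mm; the calibration is good to about 2 mm. A picture is of the moment at which its call begins.
- env.job_done(): hands the job in; it is judged then, once.
The state is a dict: "time_s": time; "qpos": joint angles; "qvel": joint speeds; "effort": joint torques, N m; "ee_pos": TCP position; "ee_rot": TCP orientation; "force": force on the tool from outside, world axes, zero at the start; "torque": the same for the moment, N m; "gripper_width": finger opening in mm; "gripper_force": force on a finger pad.
Only numpy, scipy, OpenCV 4.12 (cv2) and the standard library are available. Lean on these libraries where they do the work, as an engineer would, in place of code of your own. Each camera call takes 0.05 s, during which the arm holds its last target. There are 200 camera calls.

TASK

One of the two steel filter holders on the bench has a loose hex coupling nut: turn that nut clockwise (seen from above) by hand until the rib on its top points at the round snug pip, then with the open-ended spanner only, tighten it on to its stop, where the rib lines up with the long tight bar. Do not put the spanner on the nut before it is hand-snug, or the fingers once it is well past the pip. Finally lay the spanner flat and lengthwise in the shallow metal tray; leave the other nut tight and do not shift the bystanding bottles, jars and boxes.

Things in the scene. Friction and masses are not known exactly. Their poses are not given: they have to be found in the camera images.
- nut_a (a joint): turn of the brass hex coupling nut on holder_a, rad, 0 to 2.6, growing as the nut is turned clockwise seen from above. It is the loose one (starts 0.1 to 0.9). 1.8 = rib at the snug pip (hand-snug), 2.6 = rib at the tight bar, hard stop. About 0.25 N m of friction; it stays where it is left. It does not rise or sink.
- nut_b (a joint): the same for the nut on holder_b, which is already tight (2.5 to 2.6) and must stay so
- nut_a_top (a point): centre of the top face of nut_a, on its vertical axis, 130 mm up; turns with the nut. Brass hex, 40 mm across flats, 30 mm tall (100 to 130 mm above the bench). Its x axis lies along the dark rib (12 x 6 x 4 mm) on the top; flats face along x and every 60 degrees from it. A fixed stub, diameter 14 mm, stands 20 mm above the top. Below the nut: a 30 mm neck, 12 mm clear, then the shoulder
- nut_b_top (a point): the same point of nut_b, on holder_b
- holder_a: bolted-down filter holder: steel cylinder, diameter 76, 88 mm tall, foot 90 mm, capped side port along -x at 45 mm height, 65 mm out. Origin under its centre. Dark marks on its shoulder, 31 mm from the axis, up to 94 mm high: long radial bar (13 x 6 mm, tight) along its +x axis; round pip (9 mm, snug) 0.8 rad anticlockwise of it. The nut's rib stands (2.6 - nut_a) rad anticlockwise of the bar
- holder_b: the other filter holder, the same shape
- spanner: flat open-ended spanner, 192 mm long, 0.3 kg, lying flat. Origin on its underside, x towards the head, z up. Handle: grey rubber bar, x -105 to 25 mm, 18 mm wide (y), 24 mm tall (z 0 to 24); grip it across y. Steel head z 0 to 14 mm, 72 mm wide: jaw open to +x, gap 43 mm (y) between prongs that reach x = 87 mm with flared tips, throat at x = 40 mm
- spanner_jaw (a point): where the nut's axis should be in the spanner's jaw: x = 65 mm, 7 mm above the underside
- spanner_grip (a point): point in the handle near the centre of mass, x = -20 mm, 12 mm above the underside
- tray: shallow open aluminium tray fixed to the bench, 240 (x) by 130 (y) by 18 mm tall, walls 4 mm, inner floor about 4 mm above the bench. Origin at the centre of its underside
- reagent_bottle: amber bottle, diameter 60, 160 mm tall; origin under its centre. Leave alone
- rinse_bottle: white bottle, diameter 56, 150 mm tall; origin under its centre. Leave alone
- swab_can: grey can, diameter 64, 140 mm tall; origin under its centre. Leave alone
- stain_jar: glass jar with black lid, diameter 56, 120 mm tall; origin under its centre. Leave alone
- cup_left: clear specimen pot with white lid, diameter 52, 65 mm tall; origin under its centre. Leave alone
- cup_right: the same, another pot. Leave alone
- slide_box: white flat box 100 x 75 x 34 mm; origin under its centre. Leave alone
- tape_stand: grey tape dispenser 150 x 55 x 78 mm; origin under its centre. Leave alone
Not all that is in view belongs to the job. What is shaped like the holder_a but blue or orange is not meant. Several things look just like the spanner: the one meant starts farthest to the robot's right.

How it is judged:
By the outcome, as a careful person would: the job done as asked, in the order asked, and still so for the second after the job is handed in, with the robot touching nothing.
It also fails if it takes over 72 s, if anything falls off the work surface, if the arm or the gripper's body presses on something with over 40 N, if the wrist force passes 120 N, or if a joint passes its speed limit or range.

## Working session

There is one attempt and no reset: what is moved stays moved. The work goes in short steps, Python scripts to look and compute and a tool call to move; the robot and the scene stay as the last step left them, time stands still between calls to the robot, and variables do not carry over. Pictures are saved under pics/ and viewed, at most 10 in all, crops included, and the job is handed in when it is done.

Besides the shell and the picture viewer there is one more tool, called after ">>>" as name(argument=value, ...) on one line, values as JSON. send_rows: Moves the arm, as the interface text tells. Shifts and turns lie within -1 to 1; 1 stands for 0.04 m of shift or 0.12 rad of turn. Its arguments: {"type":"object","properties":{"steps":{"type":"array"},"squeeze":{"type":"number"}},"required":["steps"]}

```bash
mkdir -p pics; ls; python3 - <<'E'
from workcell import env
import cv2,numpy as np
s=env.state();print(s)
for n in("top","side"):
    f=env.grab_frame(n);cv2.imwrite(f"pics/{n}0.png",cv2.cvtColor(f["pixels"],cv2.COLOR_RGB2BGR));np.savez(f"{n}0.npz",**f);print(f["intrinsics"],f["cam_to_world"].round(3))
E
```

```text
pics
{'time_s': 0.0, 'qpos': array([ 6.64034135e+01,  1.83516660e+01,  8.97049297e+01, -1.82985644e-03,
        7.20440154e+01, -1.14614480e+00]), 'qvel': array([-0.00726311,  0.0583948 , -0.03506156, -0.0486984 ,  0.05350752,
       -0.07054587]), 'effort': array([ 1.28860782e-03, -4.12467957e+01, -2.31975907e+01,  7.28410366e-02,
        4.57957084e-02, -1.47768669e-04]), 'ee_pos': array([219.3960583 , 530.96267431, 213.13003602]), 'ee_rot': array([-1.79899374e+02, -2.73099932e-04,  1.57550124e+02]), 'force': array([ 0.02788075, -0.64325083,  0.17555043]), 'torque': array([-0.00631429, -0.03428003,  0.00478756]), 'gripper_force': 0.0, 'gripper_width': 91.58300263307743}
[[353.9057353    0.         253.22558384]
 [  0.         353.9057353  189.68014806]
 [  0.           0.           1.        ]] [[ 2.700000e-02 -9.890000e-01  1.480000e-01  3.557060e+02]
 [-1.000000e+00 -2.700000e-02 -1.000000e-03  8.115200e+01]
 [ 5.000000e-03 -1.480000e-01 -9.890000e-01  1.299716e+03]
 [ 0.000000e+00  0.000000e+00  0.000000e+00  1.000000e+00]]
[[426.82795983   0.         255.56052282]
 [  0.         426.82795983 193.32777543]
 [  0.           0.           1.        ]] [[ 7.61000e-01 -4.65000e-01  4.53000e-01  3.00690e+01]
 [-6.49000e-01 -5.45000e-01  5.30000e-01 -5.24870e+02]
 [ 1.00000e-03 -6.97000e-01 -7.17000e-01  9.39114e+02]
 [ 0.00000e+00  0.00000e+00  0.00000e+00  1.00000e+00]]
```

View pics/top0.png

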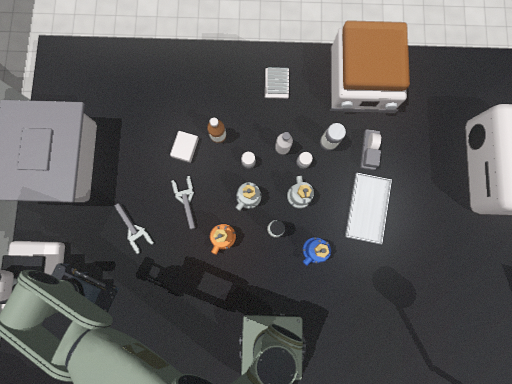

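View pics/side0.png

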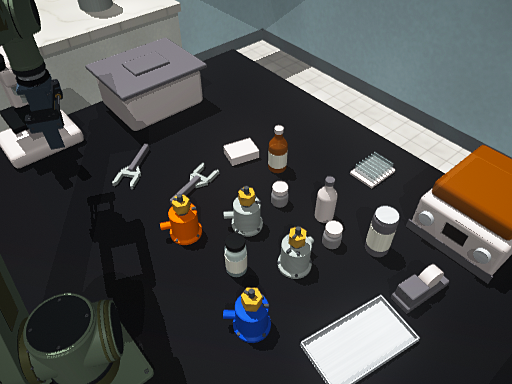

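The two grey-steel holders are at top pixels (249,196) and (301,194); orange (222,237) and blue (317,250) are decoys. The spanner-like tools are at (185,203) and (135,228). (185,203) is farther to the robot's right (image right = −y), so it fits. I'll confirm it in an enlarged crop.

```bash
python3 - <<'E'
import cv2,numpy as np
a=cv2.imread("pics/top0.png")[150:270,110:340];b=cv2.imread("pics/side0.png")[175:295,160:320]
a=cv2.resize(a,None,fx=3.4,fy=3.4,interpolation=cv2.INTER_CUBIC)[:,:780]
cv2.imwrite("pics/crop_top.png",a)
def P(n,u,v):
    f=np.load(n+"0.npz");d=f["depth"][v,u];K=f["intrinsics"];return (f["cam_to_world"]@np.r_[d*np.linalg.inv(K)@[u,v,1],1])[:3].round(1)
for u,v in [(249,196),(301,194),(185,203),(135,228),(182,195),(189,225),(370,207),(277,229),(249,160),(305,160),(222,237),(317,250),(284,143)]:print((u,v),P("top",u,v))
E
```

```text
(249, 196) [509.2  93.1 133.1]
(301, 194) [521.1 -80.3 129.5]
(185, 203) [491.8 325.5  21.9]
(135, 228) [397.  501.6  15.8]
(182, 195) [520.  336.9  27.4]
(189, 225) [413.1 307.9  15.4]
(370, 207) [ 497.6 -352.3    3.4]
(277, 229) [403.1  -2.9 118.7]
(249, 160) [648.1  97.5  63.7]
(305, 160) [ 653.8 -103.    63.2]
(222, 237) [371.9 178.1 124.1]
(317, 250) [ 338.  -134.6  124.8]
(284, 143) [700.5 -22.7 111.2]
```

View pics/crop_top.png

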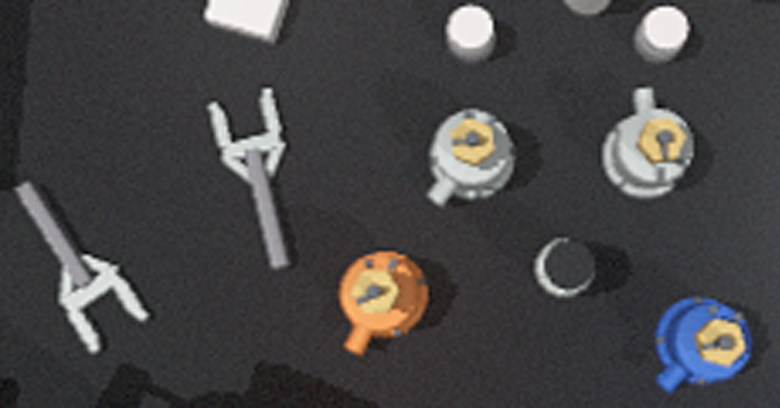

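Top view: left steel holder (crop 472,140) has its rib pointing left, away from its bar, so it is loose and is holder_a. The right one (660,145) has its rib on the bar, so it is holder_b. The spanner meant is at crop (255,180), image (185,203), with its jaw pointing up. Next I'll move above nut_a to look with the wrist camera.

>>> send_rows(steps=[[[-0.77,-0.56,-0.11,0,1],[-0.77,-0.56,-0.11,0,1],[-0.77,-0.56,-0.11,0,1],[-0.77,-0.56,-0.11,0,1],[-0.77,-0.56,-0.11,0,1]]])

```text
time_s: 0.52
ee_pos: [319.4, 367.4, 235.8]
ee_rot: [-180.0, -0.0, 157.6]
force: [0.9, 0.4, -0.4]
gripper_width: 91.4
gripper_force: 0.0
```

>>> send_rows(steps=[[[-0.77,-0.56,-0.11,0,1],[-0.77,-0.56,-0.11,0,1],[-0.77,-0.56,-0.11,0,1],[-0.77,-0.56,-0.11,0,1],[-0.77,-0.56,-0.11,0,1]]])

```text
time_s: 0.93
ee_pos: [419.0, 204.9, 257.9]
ee_rot: [-180.0, -0.0, 157.6]
force: [0.4, 0.1, -0.3]
gripper_width: 91.3
gripper_force: 0.0
```

>>> send_rows(steps=[[[-0.77,-0.56,-0.11,0,1],[-0.77,-0.56,-0.11,0,1],[-0.77,-0.56,-0.11,0,1],[0,0,0,0,1],[0,0,0,0,1]]])

```text
time_s: 1.35
ee_pos: [479.0, 107.9, 270.8]
ee_rot: [-180.0, -0.0, 157.3]
force: [0.1, 0.2, -0.0]
gripper_width: 91.2
gripper_force: 0.0
```

```bash
cat > h.py <<'E'
from workcell import env
import cv2,numpy as np
def snap(n,tag):
    f=env.grab_frame(n);np.savez(tag+".npz",**f);cv2.imwrite(f"pics/{tag}.png",cv2.cvtColor(f["pixels"],cv2.COLOR_RGB2BGR));return f
def ray(f,uv,z):  # pixels -> world on plane z
    uv=np.atleast_2d(uv).astype(float);T=f["cam_to_world"]
    d=np.c_[uv,np.ones(len(uv))]@np.linalg.inv(f["intrinsics"]).T@T[:3,:3].T
    return T[:3,3]+d*((z-T[2,3])/d[:,2])[:,None]
def pts(f):
    v,u=np.indices(f["depth"].shape);d=f["depth"]
    c=np.stack([u,v,np.ones_like(u)],-1)@np.linalg.inv(f["intrinsics"]).T*d[...,None]
    return c@f["cam_to_world"][:3,:3].T+f["cam_to_world"][:3,3]
def st():
    s=env.state();print(*(f"{k} {np.round(s[k],1)}" for k in("time_s","qpos","ee_pos","ee_rot","force","gripper_width","gripper_force")),sep="\n");return s
def plan(dxyz,psi):  # world shift -> tool units
    a=np.radians(psi);x=np.array([np.cos(a),np.sin(a),0]);y=np.array([np.sin(a),-np.cos(a),0]);d=np.asarray(dxyz,float)
    return (np.array([d@x,d@y,-d[2]])/40).round(2)
E
python3 -c "
from h import *
s=st();f=snap('wrist','w1');print(f['cam_to_world'].round(3))"
```

```text
time_s 1.4
qpos [ 11.3   8.8  94.2   0.   77.  -56. ]
ee_pos [479.  107.9 270.8]
ee_rot [-180.    -0.   157.3]
force [ 0.1  0.2 -0. ]
gripper_width 91.2
gripper_force 0.0
[[ 3.86000e-01  8.94000e-01  2.29000e-01  4.15542e+02]
 [ 9.23000e-01 -3.74000e-01 -9.50000e-02  1.34355e+02]
 [ 0.00000e+00  2.48000e-01 -9.69000e-01  4.41509e+02]
 [ 0.00000e+00  0.00000e+00  0.00000e+00  1.00000e+00]]
```

View pics/w1.png

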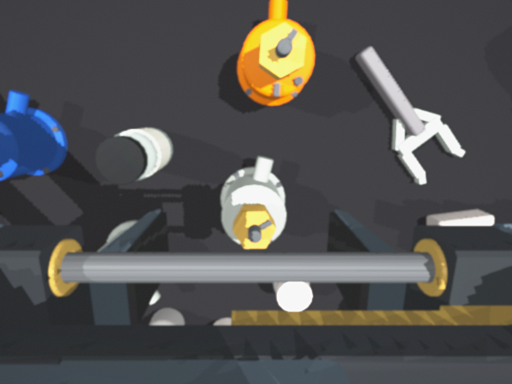

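Wrist view: nut_a (255,230) is partly hidden by the gripper bar; its rib points down-left. The real spanner is at (410,110) and the orange decoy at (277,55). I'll shift so the nut is clear, then measure.

>>> send_rows(steps=[[[-0.9,0,0.1,0,1],[-0.9,0,0.1,0,1],[0,0,0,0,1],[0,0,0,0,1]]])

```text
time_s: 1.73
ee_pos: [544.9, 82.9, 261.8]
ee_rot: [-180.0, -0.2, 157.6]
force: [-0.8, 0.5, -0.0]
gripper_width: 91.3
gripper_force: 0.0
```

```bash
python3 - <<'E'
from h import *
f=snap('wrist','w2');rgb=f["pixels"];P=pts(f)
hsv=cv2.cvtColor(rgb,cv2.COLOR_RGB2HSV)
m=cv2.inRange(hsv,(12,90,80),(35,255,255));n,l,s,c=cv2.connectedComponentsWithStats(m)
for i in range(1,n):
    if s[i,4]>150:
        q=P[l==i];print(s[i],c[i].round(1),np.median(q,0).round(1))
cv2.imwrite("pics/w2c.png",cv2.resize(cv2.cvtColor(rgb,cv2.COLOR_RGB2BGR)[50:250,150:400],None,fx=3,fy=3,interpolation=cv2.INTER_CUBIC))
E
```

```text
[ 235    0   78   47 2579] [271.2  20.1] [404.4 165.9  59.4]
[ 229  142   47   44 1285] [250.8 163.2] [523.4  94.4 129.9]
[  74  211   43   42 1067] [ 97.1 230.5] [529.3 -77.4 129. ]
[  47  239   35   57 1001] [ 60.8 267. ] [497.7  50.1 358.2]
[ 414  239   34   58 1004] [433.8 267.3] [534.6 139.3 358. ]
[ 232  305  280   21 4344] [380.  316.6] [535.6 120.5 368.6]
```

View pics/w2c.png

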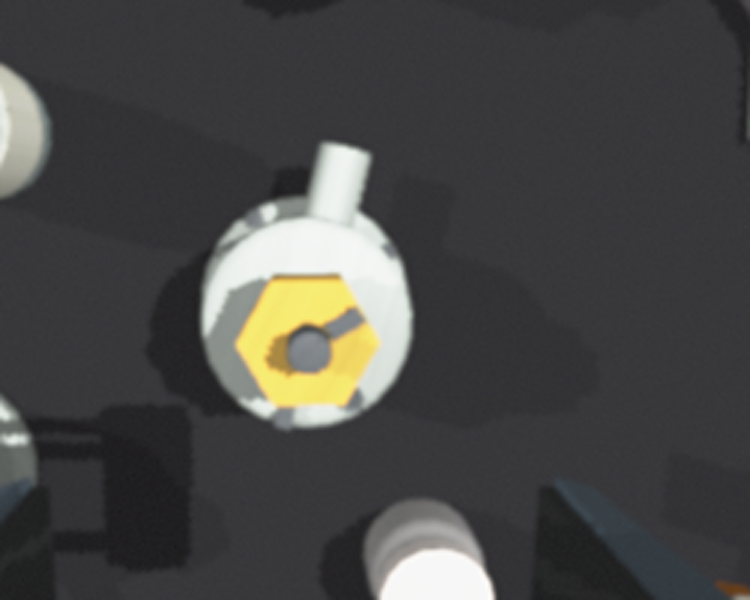

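Clear view: hex nut centred at crop (308,342), rib towards (358,317), pip at (352,400), bar at (285,415), port at (340,185).

```bash
cat >> h.py <<'E'
def nut(f,near):
    """hex centre, flat-normal angle mod 60, rib angle (deg) from the brass top face at z=130"""
    hsv=cv2.cvtColor(f["pixels"],cv2.COLOR_RGB2HSV);P=pts(f)
    m=cv2.inRange(hsv,(12,90,60),(35,255,255))*((abs(P[...,2]-130)<7)&(np.hypot(P[...,0]-near[0],P[...,1]-near[1])<40))
    m=m.astype(np.uint8);pt=np.argwhere(m)[:,::-1].astype(np.int32);h=cv2.convexHull(pt)
    hull=np.zeros_like(m);cv2.fillConvexPoly(hull,h,1)
    w=ray(f,np.argwhere(hull)[:,::-1],130)[:,:2];c=w.mean(0)
    e=ray(f,h[:,0],130)[:,:2]
    # support width is least across flats
    th=np.arange(0,60,.5);wd=[sum(np.ptp(w@[np.cos(np.radians(t+k)),np.sin(np.radians(t+k))]) for k in(0,60,120)) for t in th]
    n=th[int(np.argmin(wd))]
    dark=hull.astype(bool)&(hsv[...,1]<90);d=ray(f,np.argwhere(dark)[:,::-1],132)[:,:2]-c
    r=np.hypot(*d.T);d=d[(r>10.5)&(r<20)];a=np.degrees(np.arctan2(*d.mean(0)[::-1]))
    return c.round(1),n,min(wd)/3,round(a,1),len(d)
E
python3 - <<'E'
from h import *
f=dict(np.load("w2.npz"))
print(nut(f,(523,94)));print(nut(f,(529,-77)))
g=lambda u,v:(150+u/3,50+v/3)
b=ray(f,[g(285,415),g(352,400)],94)[:,:2];p=ray(f,[g(345,150)],50)[:,:2];c=nut(f,(523,94))[0]
print(b,p,np.degrees(np.arctan2(*(np.r_[b,p]-c).T[::-1])),np.hypot(*(np.r_[b,p]-c).T))
st()
E
```

```text
(array([526.2,  95.3]), np.float64(38.0), np.float64(40.16066210481706), np.float64(91.5), 68)
(array([530.9, -82.3]), np.float64(21.0), np.float64(34.5900915726763), np.float64(-103.5), 84)
[[553.5855765   76.27036596]
 [557.68876228 100.83742445]] [[475.23288268 133.34459144]] [-34.79458602   9.97371461 143.26036554] [33.34811497 31.97194426 63.6006131 ]
time_s 1.8
qpos [  7.5  14.6  87.9   0.   77.6 -60.2]
ee_pos [544.1  83.2 262.3]
ee_rot [-1.800e+02 -1.000e-01  1.576e+02]
force [ 0.2  0.8 -1. ]
gripper_width 91.1
gripper_force 0.0
```

>>> send_rows(steps=[[[0,0,0,0.89,1],[0,0,0,0.89,1],[0,0,0,0.89,1],[0,0,0,0.89,1],[0,0,0,0.89,1]]])

```text
time_s: 2.2
ee_pos: [543.3, 83.4, 263.6]
ee_rot: [180.0, -0.0, 126.8]
force: [-0.6, -0.3, -0.1]
gripper_width: 91.2
gripper_force: 0.0
```

>>> send_rows(steps=[[[0.51,-0.18,0.4,0,1],[0,0,0.8,0,1],[0,0,0.8,0,1],[0,0,0,0,1],[0,0,0,0,1]]])

```text
time_s: 2.62
ee_pos: [525.1, 94.9, 182.8]
ee_rot: [-179.8, -0.1, 127.1]
force: [0.7, 0.5, 0.8]
gripper_width: 91.2
gripper_force: 0.0
```

```bash
python3 - <<'E'
from h import *
s=st();f=snap('wrist','w3');print(nut(f,(526,95)))
E
```

```text
time_s 2.6
qpos [  9.   16.   97.7   0.   66.5 -28.1]
ee_pos [525.1  94.9 182.8]
ee_rot [-1.798e+02 -1.000e-01  1.271e+02]
force [0.7 0.5 0.8]
gripper_width 91.2
gripper_force 0.0
(array([525.9,  96.1]), np.float64(38.5), np.float64(41.12836483397327), np.float64(69.7), 154)
```

>>> send_rows(steps=[[[0,0,0.7,0,1],[0,0,0.7,0,1],[0,0,0.65,0,1],[0,0,0,0,1],[0,0,0,0,0.6]]])

```text
time_s: 3.08
ee_pos: [527.7, 94.2, 102.5]
ee_rot: [179.9, 0.0, 127.0]
force: [0.7, -0.2, 0.2]
gripper_width: 87.2
gripper_force: 0.0
```

>>> send_rows(steps=[[[0,0,0,0,0.3],[0,0,0,0,0.3],[0,0,0,0,0.3],[0,0,0,0,0.3],[0,0,0,0,0.3]]], squeeze=30)

```text
time_s: 3.5
ee_pos: [527.4, 94.0, 102.0]
ee_rot: [179.9, 0.0, 127.0]
force: [0.2, -0.1, -0.4]
gripper_width: 53.9
gripper_force: 0.0
```

>>> send_rows(steps=[[[0,0,0,0,0.3],[0,0,0,0,0.3],[0,0,0,0,0.3],[0,0,0,0,0.3],[0,0,0,0,0.3]]])

```text
time_s: 3.92
ee_pos: [527.1, 94.0, 101.3]
ee_rot: [180.0, 0.0, 127.0]
force: [-0.7, 1.6, 1.2]
gripper_width: 39.8
gripper_force: 30.0
```

>>> send_rows(steps=[[[0,0,0,0.8,0.3],[0,0,0,0.8,0.3],[0,0,0,0.8,0.3],[0,0,0,0.8,0.3],[0,0,0,0.8,0.3]]])

```text
time_s: 4.33
ee_pos: [526.2, 93.6, 101.3]
ee_rot: [-179.9, 0.0, 99.2]
force: [-2.2, -0.0, 3.9]
gripper_width: 40.2
gripper_force: 30.0
```

>>> send_rows(steps=[[[0,0,0,0.8,0.3],[0,0,0,0.8,0.3],[0,0,0,0.8,0.3],[0,0,0,0.8,0.3],[0,0,0,0.8,0.3]]])

```text
time_s: 4.75
ee_pos: [525.2, 93.6, 101.3]
ee_rot: [-179.8, 0.1, 71.7]
force: [-5.5, 0.3, 5.8]
gripper_width: 40.2
gripper_force: 30.0
```

>>> send_rows(steps=[[[0,0,0,0.8,0.3],[0,0,0,0.8,0.3],[0,0,0,0.8,0.3],[0,0,0,0,0.3],[0,0,0,0,0.3]]])

```text
time_s: 5.17
ee_pos: [524.6, 93.9, 101.3]
ee_rot: [-179.8, 0.1, 55.4]
force: [-5.5, 1.2, 6.0]
gripper_width: 39.9
gripper_force: 30.0
```

```bash
python3 - <<'E'
from h import *
s=st()
for n in("side","top"):
    f=snap(n,n+'2')
E
```

```text
time_s 5.2
qpos [8.900e+00 2.040e+01 1.043e+02 1.000e-01 5.560e+01 4.350e+01]
ee_pos [524.6  93.9 101.3]
ee_rot [-1.798e+02  1.000e-01  5.540e+01]
force [-5.5  1.2  6. ]
gripper_width 39.9
gripper_force 30.0
```

>>> send_rows(steps=[[[0,0,0,0.75,0.3],[0,0,0,0.75,0.3],[0,0,0,0.75,0.3],[0,0,0,0,0.3],[0,0,0,0,0.3]]])

```text
time_s: 5.68
ee_pos: [524.3, 94.4, 101.3]
ee_rot: [-179.8, 0.2, 39.9]
force: [-6.4, 1.7, 7.6]
gripper_width: 39.5
gripper_force: 30.0
```

>>> send_rows(steps=[[[0,0,0,0,1],[0,0,0,0,1],[0,0,0,0,1],[0,0,0,0,1],[0,0,0,0,1]]])

```text
time_s: 6.1
ee_pos: [527.1, 93.8, 101.0]
ee_rot: [180.0, -0.0, 40.0]
force: [-0.2, -0.1, -0.3]
gripper_width: 70.3
gripper_force: 0.0
```

>>> send_rows(steps=[[[0,0,-0.4,0,1],[0,0,-0.8,0,1],[0,0,-0.9,0,1],[-0.5,0,-0.8,0,1],[-0.8,0,-0.5,0,1]]])

```text
time_s: 6.52
ee_pos: [489.9, 61.3, 240.3]
ee_rot: [179.8, -0.3, 40.1]
force: [-0.1, -0.9, 1.1]
gripper_width: 90.8
gripper_force: 0.0
```

>>> send_rows(steps=[[[-0.7,0,-0.5,0,1],[0,0,0,0,1],[0,0,0,0,1]]])

```text
time_s: 6.77
ee_pos: [465.8, 42.0, 258.5]
ee_rot: [179.9, -0.2, 39.9]
force: [0.0, 0.4, 0.1]
gripper_width: 90.9
gripper_force: 0.0
```

```bash
python3 - <<'E'
from h import *
s=st();f=snap('wrist','w4');print(nut(f,(526,95)))
T=f["cam_to_world"];p=f["intrinsics"]@(np.linalg.inv(T)@[526,95,110,1])[:3];p/=p[2];print(p)
u,v=int(p[0]),int(p[1]);c=cv2.cvtColor(f["pixels"],cv2.COLOR_RGB2BGR)[max(v-60,0):v+60,max(0,u-70):u+70]
print(c.shape,max(v-60,0),max(0,u-70));cv2.imwrite("pics/w4c.png",cv2.resize(c,None,fx=5,fy=5,interpolation=cv2.INTER_CUBIC))
E
```

```text
time_s 6.8
qpos [ 3.7  6.8 98.4  0.  74.6 53.8]
ee_pos [465.8  42.  258.5]
ee_rot [179.9  -0.2  39.9]
force [0.  0.4 0.1]
gripper_width 90.9
gripper_force 0.0
(array([526.9,  95.1]), np.float64(10.5), np.float64(39.553570429794206), np.float64(16.8), 83)
[244.13905039 102.64698132   1.        ]
(120, 140, 3) 42 174
```

View pics/w4c.png

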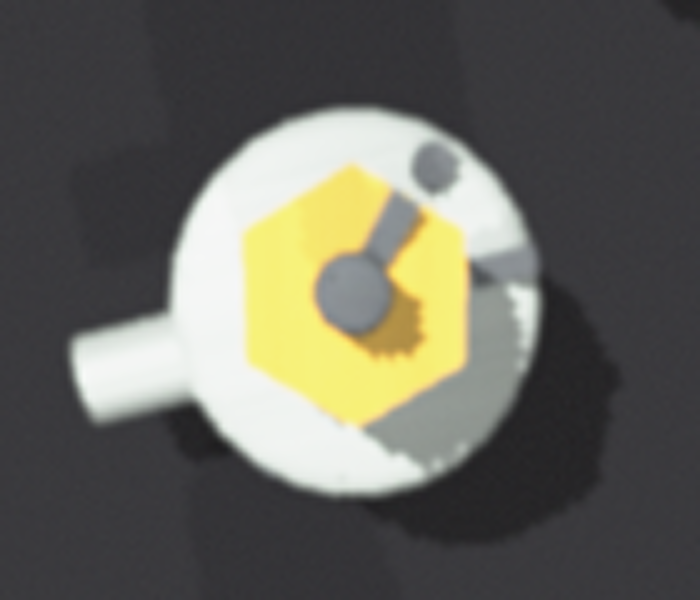

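The rib (crop 400,220) points at the pip (436,167); the bar is at (515,265). Checking the angles.

```bash
python3 - <<'E'
from h import *
f=dict(np.load("w4.npz"));g=lambda u,v:(174+u/5,42+v/5);c=np.array([526.5,95.2])
for z,a in((94,[g(436,167),g(515,266)]),(50,[g(85,378)]),(134,[g(405,210)])):
    d=ray(f,a,z)[:,:2]-c;print(np.degrees(np.arctan2(d[:,1],d[:,0])),np.hypot(*d.T))
E
```

```text
[  7.1730297  -37.69323712] [30.90365053 33.58229461]
[143.56283928] [63.95762329]
[6.24547643] [17.34547419]
```

```bash
cat >> h.py <<'E'
def spanner(f,near,r=150,z0=0):
    """pose of the spanner from depth: handle top at z0+24, head top at z0+14"""
    P=pts(f);n=np.hypot(P[...,0]-near[0],P[...,1]-near[1])<r
    hd=n&(abs(P[...,2]-z0-24)<4);he=n&(abs(P[...,2]-z0-14)<3)
    m=hd.astype(np.uint8);k,l,s,_=cv2.connectedComponentsWithStats(m);i=1+np.argmax(s[1:,4]);w=ray(f,np.argwhere(l==i)[:,::-1],z0+24)[:,:2]
    (c,(a,b),t)=cv2.minAreaRect(w.astype(np.float32));bx=cv2.boxPoints((c,(a,b),t))
    e=bx[1]-bx[0] if np.linalg.norm(bx[1]-bx[0])>np.linalg.norm(bx[2]-bx[1]) else bx[2]-bx[1]
    h=P[he][:,:2].mean(0);e=e/np.linalg.norm(e);e=e if (h-c)@e>0 else -e
    print("handle ctr",np.round(c,1),"size",round(a,1),round(b,1),"yaw",np.degrees(np.arctan2(e[1],e[0])).round(1),"grip",(np.array(c)+20*e).round(1),"head",h.round(1))
E
python3 - <<'E'
from h import *
spanner(dict(np.load("w1.npz")),(480,315));spanner(dict(np.load("top0.npz")),(480,320))
E
```

```text
handle ctr [463.1 311.9] size 128.4 18.1 yaw 16.6 grip [482.3 317.6] head [530.2 331.1]
handle ctr [463.  312.2] size 126.2 17.4 yaw 16.5 grip [482.2 317.9] head [529.4 329.9]
```

>>> send_rows(steps=[[[0.59,-0.63,0,0,1],[0.59,-0.63,0,0,1],[0.59,-0.63,0,0,1],[0.59,-0.63,0,0,1]]])

```text
time_s: 7.15
ee_pos: [473.4, 182.5, 255.4]
ee_rot: [-179.9, 0.1, 40.0]
force: [0.1, 0.2, -0.4]
gripper_width: 91.2
gripper_force: 0.0
```

>>> send_rows(steps=[[[0.59,-0.63,0,0,1],[0.59,-0.63,0,0,1],[0.59,-0.63,0,0,1],[0.59,-0.63,0,0,1]]])

```text
time_s: 7.48
ee_pos: [480.5, 321.0, 254.9]
ee_rot: [-180.0, 0.2, 40.0]
force: [-0.1, -0.8, 0.5]
gripper_width: 91.3
gripper_force: 0.0
```

>>> send_rows(steps=[[[0,0,0.12,-0.95,0.7],[0,0,0.12,-0.95,0.7],[0,0,0.12,-0.95,0.7],[0,0,0.12,-0.95,0.7],[0,0,0.12,-0.95,0.7]]])

```text
time_s: 7.9
ee_pos: [480.6, 319.4, 230.5]
ee_rot: [-179.9, 0.1, 73.0]
force: [0.2, 0.7, -0.6]
gripper_width: 64.4
gripper_force: 0.0
```

>>> send_rows(steps=[[[0,0,0.12,-0.95,0.7],[0,0,0.12,-0.95,0.7],[0,0,0.12,-0.95,0.7],[0,0,0.12,-0.95,0.7],[0,0,0.12,-0.95,0.7]]])

```text
time_s: 8.32
ee_pos: [480.6, 319.1, 206.6]
ee_rot: [-179.8, 0.0, 105.7]
force: [0.6, -0.7, 0.2]
gripper_width: 63.7
gripper_force: 0.0
```

>>> send_rows(steps=[[[0,0,0.12,-0.95,0.7],[0,0,0.12,-0.95,0.7],[0,0,0.12,-0.95,0.7],[0,0,0.12,-0.95,0.7],[0,0,0.12,-0.95,0.7]]])

```text
time_s: 8.73
ee_pos: [480.6, 319.1, 182.7]
ee_rot: [-179.8, -0.1, 138.3]
force: [0.2, -0.7, 0.8]
gripper_width: 64.0
gripper_force: 0.0
```

>>> send_rows(steps=[[[0,0,0.12,-0.95,0.7],[0,0,0.12,-0.95,0.7],[0,0,0.12,-0.95,0.7],[0,0,0.12,-0.95,0.7],[0,0,0.12,-0.95,0.7]]])

```text
time_s: 9.15
ee_pos: [480.5, 319.1, 158.6]
ee_rot: [-179.9, -0.1, 171.0]
force: [0.6, 0.2, 0.8]
gripper_width: 63.6
gripper_force: 0.0
```

>>> send_rows(steps=[[[0,0,0.12,-0.95,0.7],[0,0,0.12,-0.95,0.7],[0,0,0.12,-0.95,0.7],[0,0,0.12,-0.95,0.7],[0,0,0,0,0.7]]])

```text
time_s: 9.57
ee_pos: [479.9, 318.6, 138.9]
ee_rot: [-179.9, -0.3, -163.1]
force: [0.2, 0.3, -0.3]
gripper_width: 63.9
gripper_force: 0.0
```

```bash
python3 - <<'E'
from h import *
s=st();p=s["ee_pos"];psi=s["ee_rot"][2];print(plan([482.3-p[0],317.7-p[1],5-p[2]],psi))
f=snap('wrist','w5');spanner(f,(482,318))
E
```

```text
time_s 9.6
qpos [ 32.4  21.8  95.8   0.   62.7 -74.5]
ee_pos [479.9 318.6 138.9]
ee_rot [-179.9   -0.3 -163.1]
force [ 0.2  0.3 -0.3]
gripper_width 63.9
gripper_force 0.0
[-0.05 -0.04  3.35]
handle ctr [462.4 313.7] size 127.5 17.6 yaw 16.5 grip [481.6 319.4] head [508.6 313.9]
```

>>> send_rows(steps=[[[-0.05,-0.02,0.9,0,0.7],[0,0,0.9,0,0.7],[0,0,0.8,0,0.7],[0,0,0.5,0,0.7],[0,0,0.22,0,0.7]]])

```text
time_s: 10.03
ee_pos: [481.0, 317.3, 5.4]
ee_rot: [-179.9, -0.4, -163.4]
force: [-0.1, -0.2, -0.1]
gripper_width: 63.9
gripper_force: 0.0
```

>>> send_rows(steps=[[[0,0,0,0,0],[0,0,0,0,0],[0,0,0,0,0],[0,0,0,0,0],[0,0,0,0,0]]], squeeze=45)

```text
time_s: 10.45
ee_pos: [483.8, 318.7, 10.6]
ee_rot: [180.0, 0.2, -163.3]
force: [-0.1, -0.1, -0.7]
gripper_width: 33.7
gripper_force: 0.0
```

>>> send_rows(steps=[[[0,0,0,0,0],[0,0,0,0,0],[0,0,0,0,0],[0,0,0,0,0],[0,0,0,0,0]]])

```text
time_s: 10.87
ee_pos: [483.2, 318.8, 9.9]
ee_rot: [179.9, 0.1, -163.3]
force: [-1.4, 1.7, 6.2]
gripper_width: 17.7
gripper_force: 45.0
```

>>> send_rows(steps=[[[0,0,0,0,0.4],[0,0,0,0,0.4],[0,0,0,0,0.4],[0,0,0.15,0,0.4],[0,0,0,0,0.4]]])

```text
time_s: 11.28
ee_pos: [482.2, 317.5, 1.9]
ee_rot: [-180.0, -0.1, -163.3]
force: [-0.6, -0.6, 0.5]
gripper_width: 36.5
gripper_force: 0.0
```

>>> send_rows(steps=[[[0,0,0,0,0.4],[0,0,0,0,0.4]]])

```text
time_s: 11.45
ee_pos: [482.8, 317.9, 2.8]
ee_rot: [-180.0, -0.0, -163.3]
force: [-0.5, -0.8, 0.3]
gripper_width: 36.5
gripper_force: 0.0
```

>>> send_rows(steps=[[[0,0,0,0,0],[0,0,0,0,0],[0,0,0,0,0],[0,0,0,0,0],[0,0,0,0,0]]], squeeze=55)

```text
time_s: 11.87
ee_pos: [483.0, 318.3, 3.3]
ee_rot: [180.0, 0.0, -163.3]
force: [-0.1, -0.2, 0.6]
gripper_width: 17.8
gripper_force: 55.0
```

>>> send_rows(steps=[[[0,0,-0.3,0,0],[0,0,-0.7,0,0],[0,0,-0.9,0,0],[0,0,-0.9,0,0],[0,0,-0.9,0,0]]])

```text
time_s: 12.28
ee_pos: [482.1, 317.5, 151.8]
ee_rot: [-180.0, -0.1, -163.3]
force: [0.1, 0.7, -3.5]
gripper_width: 17.9
gripper_force: 55.0
```

>>> send_rows(steps=[[[0,0,-0.9,0,0],[0,0,-0.4,0,0],[0,0,0,0,0],[0,0,0,0,0],[0,0,0,0,0]]])

```text
time_s: 12.7
ee_pos: [481.6, 317.2, 200.7]
ee_rot: [-179.9, -0.3, -163.3]
force: [-1.3, -0.2, -4.7]
gripper_width: 17.4
gripper_force: 55.0
```

```bash
python3 - <<'E'
from h import *
s=st();f=snap('wrist','w6');snap('side','s6')
z=s["ee_pos"][2]-3;print(z);spanner(f,s["ee_pos"][:2],z0=z)
a=cv2.imread('pics/w6.png');b=cv2.imread('pics/s6.png');cv2.imwrite('pics/ws6.png',cv2.resize(np.hstack([a,b]),(800,300)))
E
```

```text
time_s 12.7
qpos [ 32.2  19.1  90.4   0.   70.7 -74.5]
ee_pos [481.6 317.2 200.7]
ee_rot [-179.9   -0.3 -163.3]
force [-1.3 -0.2 -4.7]
gripper_width 17.4
gripper_force 55.0
197.73034095864156
handle ctr [443.1 300.7] size 84.5 38.2 yaw 26.2 grip [461.1 309.6] head [468.6 312.6]
```

View pics/ws6.png

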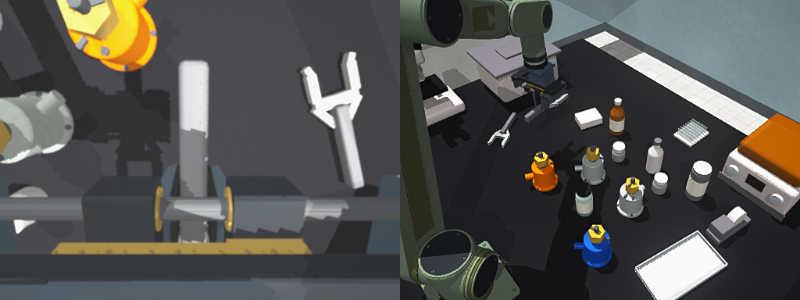

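The spanner is held straight along the tool (wrist half: handle at 195,120), and the second spanner is untouched at (340,120). Next, turn it and come to the pre-engage pose.

>>> send_rows(steps=[[[0,0,0,0.94,0],[0,0,0,0.94,0],[0,0,0,0.94,0],[0,0,0,0.94,0],[0,0,0,0.94,0]]])

```text
time_s: 13.22
ee_pos: [482.2, 317.6, 201.1]
ee_rot: [-179.8, -0.1, 164.1]
force: [0.5, -0.5, -3.5]
gripper_width: 17.9
gripper_force: 55.0
```

>>> send_rows(steps=[[[0,0,0,0.94,0],[0,0,0,0.94,0],[0,0,0,0.94,0],[0,0,0,0.94,0],[0,0,0,0.94,0]]])

```text
time_s: 13.63
ee_pos: [482.2, 317.6, 201.1]
ee_rot: [-179.8, -0.0, 131.8]
force: [-0.4, 0.4, -3.4]
gripper_width: 17.6
gripper_force: 55.0
```

>>> send_rows(steps=[[[0,0,0,0.94,0],[0,0,0,0.94,0],[0,0,0,0.94,0],[0,0,0,0.94,0],[0,0,0,0.94,0]]])

```text
time_s: 14.05
ee_pos: [482.2, 317.6, 201.1]
ee_rot: [-179.8, 0.1, 99.5]
force: [-0.5, -1.0, -3.0]
gripper_width: 17.4
gripper_force: 55.0
```

>>> send_rows(steps=[[[-0.6,0.05,0.3,0,0],[-0.6,0.05,0.5,0,0],[-0.6,0.04,0.7,0,0],[0,0,0.7,0,0],[0,0,0,0,0]]])

```text
time_s: 14.47
ee_pos: [496.2, 244.7, 108.4]
ee_rot: [-179.2, 0.2, 99.7]
force: [-1.3, 0.6, -4.5]
gripper_width: 17.9
gripper_force: 55.0
```

```bash
python3 - <<'E'
from h import *
s=st();p=s["ee_pos"];psi=s["ee_rot"][2];a=np.radians(psi);c=np.array([526.5,95.2])
t=c+84*np.array([np.cos(a),np.sin(a)]);print(t,plan([*(t-p[:2]),111-p[2]],psi))
f=snap('wrist','w7');spanner(f,p[:2],z0=p[2]-3)
E
```

```text
time_s 14.5
qpos [ 25.1  21.8 100.7   0.   58.3  15.4]
ee_pos [496.2 244.7 108.4]
ee_rot [-179.2    0.2   99.7]
force [-1.3  0.6 -4.5]
gripper_width 17.9
gripper_force 55.0
[512.37707724 178.00424538] [-1.71  0.12 -0.06]
handle ctr [486.1 285.5] size 38.0 84.3 yaw -70.5 grip [492.7 266.6] head [418.8 209.4]
```

>>> send_rows(steps=[[[0,0.06,0,0,0],[-0.4,0,0,0,0],[-0.3,0,0,0,0],[0,0,0,0,0],[0,0,0,0,0]]])

```text
time_s: 14.93
ee_pos: [508.7, 221.2, 116.4]
ee_rot: [179.9, -0.1, 99.7]
force: [-0.2, 1.1, -4.1]
gripper_width: 17.4
gripper_force: 55.0
```

```bash
python3 - <<'E'
from h import *
s=st();p=s["ee_pos"];psi=s["ee_rot"][2];a=np.radians(psi);c=np.array([526.5,95.2])
t=c+84*np.array([np.cos(a),np.sin(a)]);print(t,plan([*(t-p[:2]),111-p[2]],psi))
f=snap('side','s8');P=pts(f)
uv=(f["intrinsics"]@np.linalg.inv(f["cam_to_world"])[:3]@[520,140,120,1]);uv/=uv[2];u,v=uv[:2].astype(int)
c=cv2.imread('pics/s8.png')[v-50:v+50,u-65:u+65];cv2.imwrite('pics/s8c.png',cv2.resize(c,None,fx=6,fy=6,interpolation=cv2.INTER_CUBIC));print(u,v)
E
```

```text
time_s 14.9
qpos [ 22.3  21.  100.7   0.   58.1  12.5]
ee_pos [508.7 221.2 116.4]
ee_rot [ 1.799e+02 -1.000e-01  9.970e+01]
force [-0.2  1.1 -4.1]
gripper_width 17.4
gripper_force 55.0
[512.27718515 177.98714597] [-1.08 -0.09  0.14]
233 186
```

View pics/s8c.png

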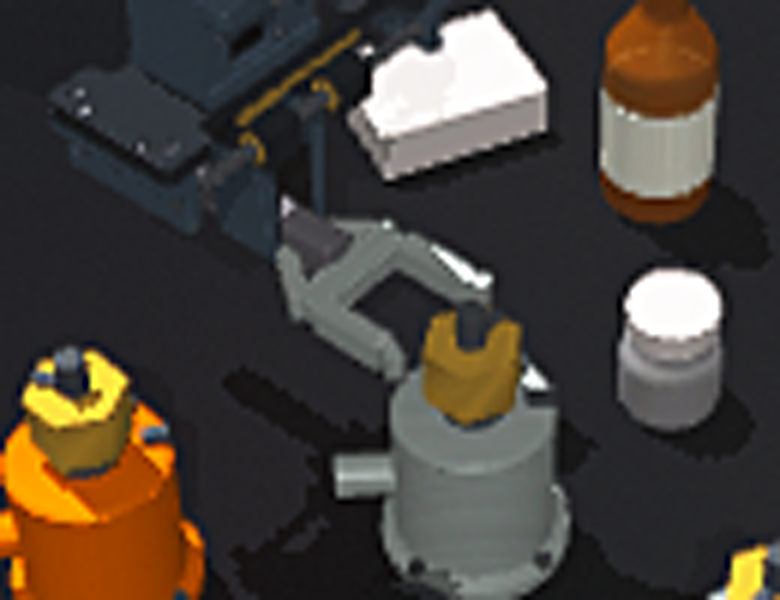

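The side crop shows the spanner level, with jaw (400,300) open towards the nut (470,370) and lined up. Sliding in.

>>> send_rows(steps=[[[0,-0.08,0.08,0,0],[0,0,0,0,0],[-0.2,0,0,0,0],[-0.2,0,0,0,0],[0,0,0,0,0]]])

```text
time_s: 15.4
ee_pos: [507.5, 203.1, 111.9]
ee_rot: [-180.0, 0.1, 99.8]
force: [-0.3, 0.2, -3.3]
gripper_width: 17.6
gripper_force: 55.0
```

>>> send_rows(steps=[[[-0.2,0,0,0,0],[-0.2,0,0,0,0],[-0.2,0,0,0,0],[0,0,0,0,0],[0,0,0,0,0]]])

```text
time_s: 15.82
ee_pos: [511.7, 180.3, 112.0]
ee_rot: [180.0, -0.0, 99.7]
force: [0.3, 1.1, -3.0]
gripper_width: 17.7
gripper_force: 55.0
```

```bash
python3 - <<'E'
from h import *
s=st();p=s["ee_pos"];psi=s["ee_rot"][2];a=np.radians(psi);c=np.array([526.5,95.2])
t=c+84*np.array([np.cos(a),np.sin(a)]);print(t,plan([*(t-p[:2]),111-p[2]],psi))
E
```

```text
time_s 15.8
qpos [ 18.2  20.3 102.5   0.   57.1   8.5]
ee_pos [511.7 180.3 112. ]
ee_rot [180.   -0.   99.7]
force [ 0.3  1.1 -3. ]
gripper_width 17.7
gripper_force 55.0
[512.32158793 177.9947621 ] [-0.06  0.01  0.03]
```

>>> send_rows(steps=[[[-0.04,0.127,0,0.5,0],[-0.004,0.127,0,0.5,0],[-0.004,0.127,0,0.5,0],[-0.004,0.127,0,0.5,0],[-0.004,0.127,0,0.5,0]]])

```text
time_s: 16.23
ee_pos: [536.8, 180.1, 111.9]
ee_rot: [-180.0, 0.0, 82.5]
force: [-1.1, -0.6, -2.5]
gripper_width: 17.8
gripper_force: 55.0
```

>>> send_rows(steps=[[[-0.004,0.127,0,0.5,0],[-0.004,0.127,0,0.5,0],[-0.004,0.127,0,0.5,0],[-0.004,0.127,0,0.5,0],[-0.004,0.127,0,0.5,0]]])

```text
time_s: 16.65
ee_pos: [561.3, 173.1, 111.9]
ee_rot: [-180.0, 0.0, 65.3]
force: [-1.8, 0.5, -3.2]
gripper_width: 17.8
gripper_force: 55.0
```

```bash
python3 - <<'E'
from h import *
s=st();print(s["torque"]);p=s["ee_pos"];psi=s["ee_rot"][2];a=np.radians(psi);c=np.array([526.5,95.2])
t=c+84*np.array([np.cos(a),np.sin(a)]);print(t,plan([*(t-p[:2]),111-p[2]],psi))
E
```

```text
time_s 16.6
qpos [16.  24.  96.5 -0.  59.6 40.7]
ee_pos [561.3 173.1 111.9]
ee_rot [-180.     0.    65.3]
force [-1.8  0.5 -3.2]
gripper_width 17.8
gripper_force 55.0
[-0.30940504  0.21162658  0.26177874]
[561.57042568 171.52866593] [-0.03  0.02  0.02]
```

>>> send_rows(steps=[[[-0.02,0.127,0,0.5,0],[-0.004,0.127,0,0.5,0],[-0.004,0.127,0,0.5,0],[-0.004,0.127,0,0.5,0],[0,0,0,0,0]]])

```text
time_s: 17.07
ee_pos: [578.8, 162.2, 111.9]
ee_rot: [-180.0, -0.0, 51.6]
force: [-0.4, 1.6, -2.1]
gripper_width: 17.4
gripper_force: 55.0
```

>>> send_rows(steps=[[[-0.003,0.1,0,0.4,0],[-0.003,0.1,0,0.4,0],[0,0,0,0,0]]])

```text
time_s: 17.32
ee_pos: [584.7, 157.0, 112.0]
ee_rot: [-180.0, -0.1, 46.2]
force: [0.1, 2.1, -1.5]
gripper_width: 18.1
gripper_force: 55.0
```

```bash
python3 - <<'E'
from h import *
s=st();print(s["torque"]);p=s["ee_pos"];psi=s["ee_rot"][2];a=np.radians(psi);c=np.array([526.5,95.2])
t=c+84*np.array([np.cos(a),np.sin(a)]);print(t,plan([*(t-p[:2]),111-p[2]],psi))
for n in("top","wrist","side"):
    f=snap(n,n[0]+'9')
    try:print(n,nut(f,(526.5,95.2)))
    except Exception as e:print(n,e)
E
```

```text
time_s 17.3
qpos [13.9 25.5 94.   0.1 60.5 57.7]
ee_pos [584.7 157.  112. ]
ee_rot [-1.80e+02 -1.00e-01  4.62e+01]
force [ 0.1  2.1 -1.5]
gripper_width 18.1
gripper_force 55.0
[0.13248283 0.09833232 0.0265057 ]
[584.66226665 155.80652389] [-0.02  0.02  0.03]
top OpenCV(4.12.0) /io/opencv/modules/imgproc/src/drawing.cpp:2404: error: (-215:Assertion failed) points.checkVector(2, CV_32S) >= 0 in function 'fillConvexPoly'

wrist OpenCV(4.12.0) /io/opencv/modules/imgproc/src/drawing.cpp:2404: error: (-215:Assertion failed) points.checkVector(2, CV_32S) >= 0 in function 'fillConvexPoly'

side (array([522.4,  89.4]), np.float64(21.0), np.float64(43.83673143340898), np.float64(33.8), 21)
```

>>> send_rows(steps=[[[-0.01,0.076,0,0.3,0],[-0.002,0.076,0,0.3,0],[0,0,0,0,0]]])

```text
time_s: 17.72
ee_pos: [588.6, 152.4, 112.0]
ee_rot: [-180.0, -0.1, 42.1]
force: [0.0, 3.0, -3.8]
gripper_width: 17.5
gripper_force: 55.0
```

>>> send_rows(steps=[[[-0.002,0.076,0,0.3,0],[0,0,0,0,0]]])

```text
time_s: 17.88
ee_pos: [590.0, 150.0, 111.9]
ee_rot: [-180.0, 0.0, 40.1]
force: [-0.3, 2.9, -3.0]
gripper_width: 17.5
gripper_force: 55.0
```

```bash
python3 - <<'E'
from h import *
s=st();print(s["torque"])
f=snap("top","t10");K=f["intrinsics"];T=np.linalg.inv(f["cam_to_world"])
p=K@(T@[526,95,130,1])[:3];p/=p[2];u,v=p[:2].astype(int);print(u,v)
g=snap("side","s10");q=g["intrinsics"]@(np.linalg.inv(g["cam_to_world"])@[526,95,130,1])[:3];q/=q[2];a,b=q[:2].astype(int)
A=cv2.imread('pics/t10.png')[v-25:v+25,u-25:u+25];B=cv2.imread('pics/s10.png')[b-25:b+25,a-25:a+25]
cv2.imwrite('pics/c10.png',cv2.resize(np.hstack([A,B]),(800,400),interpolation=cv2.INTER_CUBIC))
E
```

```text
time_s 17.9
qpos [13.2 25.8 93.5  0.  60.8 63.1]
ee_pos [590.  150.  111.9]
ee_rot [-180.     0.    40.1]
force [-0.3  2.9 -3. ]
gripper_width 17.5
gripper_force 55.0
[0.34891521 0.14467246 0.33158828]
248 191
```

View pics/c10.png

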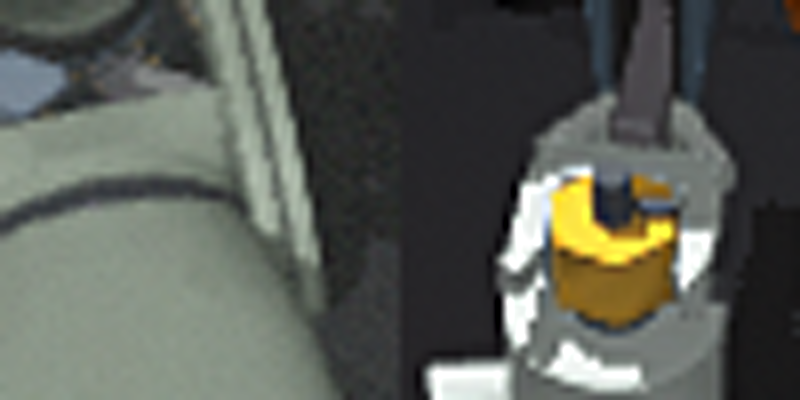

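The side half shows the nut seated in the jaw with its rib (655,205) pointing near the bar direction. Continuing until the stop is felt.

>>> send_rows(steps=[[[-0.002,0.076,0,0.3,0],[0,0,0,0,0]]])

```text
time_s: 18.15
ee_pos: [591.4, 147.4, 111.8]
ee_rot: [-179.9, 0.1, 38.0]
force: [-1.0, 3.3, -1.7]
gripper_width: 17.7
gripper_force: 55.0
```

>>> send_rows(steps=[[[-0.002,0.076,0,0.3,0],[0,0,0,0,0]]])

```text
time_s: 18.32
ee_pos: [592.5, 145.0, 111.6]
ee_rot: [-179.9, 0.2, 36.0]
force: [-3.3, 2.5, -2.6]
gripper_width: 17.7
gripper_force: 55.1
```

```bash
python3 - <<'E'
from h import *
s=st();print(s["torque"])
g=dict(np.load("s10.npz"));q=g["intrinsics"]@(np.linalg.inv(g["cam_to_world"])@[526,95,130,1])[:3];q/=q[2];a,b=q[:2].astype(int)
P=lambda x,y:(a-25+(x-400)/8,b-25+y/8)
w=ray(g,[P(675,206)],134)[0,:2];print(w,np.degrees(np.arctan2(w[1]-95.2,w[0]-526.5)))
E
```

```text
time_s 18.3
qpos [12.7 26.  93.2  0.  61.  66.6]
ee_pos [592.5 145.  111.6]
ee_rot [-179.9    0.2   36. ]
force [-3.3  2.5 -2.6]
gripper_width 17.7
gripper_force 55.1
[0.46446697 0.8166516  1.07295751]
[540.37221368  77.36608933] -52.1222254190077
```

>>> send_rows(steps=[[[-0.002,0.076,0,0.3,0],[0,0,0,0,0]]])

```text
time_s: 18.48
ee_pos: [593.5, 142.8, 111.4]
ee_rot: [-179.9, 0.2, 34.0]
force: [-4.8, 3.5, -2.1]
gripper_width: 18.0
gripper_force: 55.2
```

>>> send_rows(steps=[[[-0.002,0.076,0,0.3,0],[0,0,0,0,0]]])

```text
time_s: 18.65
ee_pos: [594.4, 140.5, 111.3]
ee_rot: [-179.8, 0.3, 32.0]
force: [-6.0, 5.6, -2.3]
gripper_width: 17.7
gripper_force: 55.5
```

```bash
python3 - <<'E'
from h import *
s=st();print(s["torque"])
for t in("s10",):
    pass
g=snap("side","s11");q=g["intrinsics"]@(np.linalg.inv(g["cam_to_world"])@[526,95,130,1])[:3];q/=q[2];a,b=q[:2].astype(int)
A=cv2.imread('pics/s10.png')[b-25:b+25,a-25:a+25];B=cv2.imread('pics/s11.png')[b-25:b+25,a-25:a+25]
d=cv2.absdiff(A,B).max(2);print("changed px in nut area",(d[20:40,18:36]>40).sum(),"whole",(d>40).sum())
E
```

```text
time_s 18.6
qpos [12.2 26.1 93.   0.1 61.3 70.1]
ee_pos [594.4 140.5 111.3]
ee_rot [-179.8    0.3   32. ]
force [-6.   5.6 -2.3]
gripper_width 17.7
gripper_force 55.5
[0.81779503 1.27766109 1.59944013]
changed px in nut area 38 whole 229
```

>>> send_rows(steps=[[[-0.004,-0.127,0,-0.5,0],[-0.004,-0.127,0,-0.5,0],[-0.004,-0.127,0,-0.5,0],[-0.004,-0.127,0,-0.5,0],[-0.004,-0.127,0,-0.5,0]]])

```text
time_s: 19.12
ee_pos: [579.6, 157.5, 111.5]
ee_rot: [-180.0, 0.2, 49.1]
force: [-2.0, -2.6, -2.3]
gripper_width: 17.6
gripper_force: 55.0
```

```bash
python3 - <<'E'
from h import *
s=st();print(s["torque"]);p=s["ee_pos"];psi=s["ee_rot"][2];a=np.radians(psi);c=np.array([526.5,95.2])
t=c+84*np.array([np.cos(a),np.sin(a)]);print(t,plan([*(t-p[:2]),111-p[2]],psi))
E
```

```text
time_s 19.1
qpos [14.2 25.2 94.5 -0.1 60.5 55.2]
ee_pos [579.6 157.5 111.5]
ee_rot [-180.     0.2   49.1]
force [-2.  -2.6 -2.3]
gripper_width 17.6
gripper_force 55.0
[-0.51624634  0.61741521 -0.25129632]
[581.53699346 158.65809129] [0.05 0.02 0.01]
```

```bash
python3 - <<'E'
from h import *
s=st();f=snap("wrist","w12")
for z in(s["ee_pos"][2]-3,):
    P=pts(f);n=(np.hypot(P[...,0]-s["ee_pos"][0],P[...,1]-s["ee_pos"][1])<130)&(abs(P[...,2]-z-24)<5)
    v,u=np.nonzero(n);print(len(v))
a=cv2.imread('pics/w12.png')[0:260];b=cv2.imread('pics/s11.png');g=snap("side","s12")
q=g["intrinsics"]@(np.linalg.inv(g["cam_to_world"])@[526,95,130,1])[:3];q/=q[2];x,y=q[:2].astype(int)
B=cv2.imread('pics/s12.png')[y-33:y+32,x-33:x+32]
cv2.imwrite('pics/c12.png',cv2.resize(np.hstack([a,cv2.resize(B,(260,260),interpolation=cv2.INTER_CUBIC)]),(797,268)))
E
```

```text
time_s 19.1
qpos [14.2 25.2 94.5 -0.1 60.5 55.2]
ee_pos [579.6 157.5 111.5]
ee_rot [-180.     0.2   49.1]
force [-2.  -2.6 -2.3]
gripper_width 17.6
gripper_force 55.0
7644
```

View pics/c12.png

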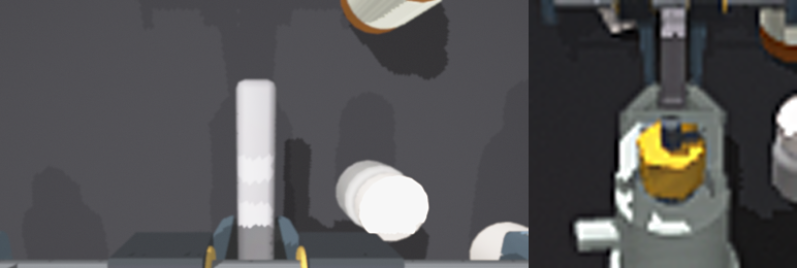

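Wrist half: handle (255,170) straight in the grip, pots untouched. Side half: the nut is still in the jaw. From here on I only use numeric checks.

```bash
cat >> h.py <<'E'
def handle(f,s):
    """yaw of the held handle and its lateral offset, from the part seen beyond the fingers"""
    p=s["ee_pos"];a=np.radians(s["ee_rot"][2]);P=pts(f);L=(P[...,:2]-p[:2])
    x=L@[np.cos(a),np.sin(a)];y=L@[np.sin(a),-np.cos(a)]
    m=(x>30)&(x<78)&(abs(y)<20)&(P[...,2]>p[2]+14)&(P[...,2]<p[2]+28)
    xs,ys=x[m],y[m];b=np.arange(30,78,6);c=[(ys[(xs>=i)&(xs<i+6)].min()+ys[(xs>=i)&(xs<i+6)].max())/2 for i in b]
    k=np.polyfit(b+3,c,1);print("handle yaw rel tool deg",np.degrees(np.arctan(-k[0])).round(1),"offset at tcp",k[1].round(1),"len end",np.percentile(x[(abs(y)<12)&(x>30)&(P[...,2]>p[2]+14)&(P[...,2]<p[2]+28)],99).round(1),"z",np.median(P[m][:,2]).round(1))
E
python3 - <<'E'
from h import *
s=env.state();handle(dict(np.load("w12.npz")),s)
s6=dict(ee_pos=np.array([481.6,317.2,200.7]),ee_rot=np.array([0,0,-163.3]));handle(dict(np.load("w6.npz")),s6)
E
```

```text
handle yaw rel tool deg -0.1 offset at tcp 1.0 len end 85.2 z 131.6
handle yaw rel tool deg 0.1 offset at tcp -0.5 len end 84.1 z 221.3
```

>>> send_rows(steps=[[[0.05,0.07,0,0.25,0],[0,0,0,0,0],[0,0,0,0,0]]])

```text
time_s: 19.47
ee_pos: [581.5, 155.7, 111.0]
ee_rot: [-179.9, 0.5, 47.1]
force: [-6.3, -5.6, 0.4]
gripper_width: 17.9
gripper_force: 55.0
```

```bash
python3 - <<'E'
from h import *
s=st();print(s["torque"])
E
```

```text
time_s 19.5
qpos [14.  25.5 94.1 -0.2 60.9 57. ]
ee_pos [581.5 155.7 111. ]
ee_rot [-179.9    0.5   47.1]
force [-6.3 -5.6  0.4]
gripper_width 17.9
gripper_force 55.0
[-1.24317706  1.41523154  0.02527899]
```

>>> send_rows(steps=[[[0.05,0,0,0,0],[0.05,0,0,0,0],[0,0,0,0,0]]])

```text
time_s: 19.72
ee_pos: [581.5, 155.9, 110.1]
ee_rot: [-179.8, 1.0, 47.2]
force: [-10.5, -12.5, -0.1]
gripper_width: 17.7
gripper_force: 55.0
```

```bash
python3 - <<'E'
from h import *
s=st();print(s["torque"]);p=s["ee_pos"]-[526.5,95.2,0];print(np.hypot(p[0],p[1]),np.degrees(np.arctan2(p[1],p[0])))
E
```

```text
time_s 19.7
qpos [14.1 25.8 93.8 -0.5 61.4 57.2]
ee_pos [581.5 155.9 110.1]
ee_rot [-179.8    1.    47.2]
force [-10.5 -12.5  -0.1]
gripper_width 17.7
gripper_force 55.0
[-2.59714568  2.26737474  0.09322542]
81.89912254234098 47.84224023398316
```

```bash
python3 - <<'E'
from h import *
f=dict(np.load("top0.npz"));P=pts(f)
for u,v in((217,130),(215,122),(284,143),(186,146),(334,136),(249,160),(305,160)):print((u,v),P[v,u].round(0))
f=dict(np.load("w12.npz"));P=pts(f);m=(P[...,2]>60)&(P[...,2]<175)&(P[...,0]>560)
for z0 in(60,85,110,140):
    k=m&(P[...,2]>z0)&(P[...,2]<z0+30);n,l,s,c=cv2.connectedComponentsWithStats(k.astype(np.uint8))
    for i in range(1,n):
        if s[i,4]>60:q=P[l==i];print(z0,s[i],q.min(0).round(),q.max(0).round())
a=dict(np.load("side0.npz"))["pixels"];b=env.grab_frame("side");np.savez("s13.npz",**b);d=(cv2.absdiff(a,b["pixels"]).max(2)>40).astype(np.uint8)
n,l,s,c=cv2.connectedComponentsWithStats(d)
print([list(s[i]) for i in range(1,n) if s[i,4]>25])
E
```

```text
(217, 130) [740. 211. 112.]
(215, 122) [752. 214. 162.]
(284, 143) [701. -23. 111.]
(186, 146) [702. 332.  32.]
(334, 136) [ 721. -189.  141.]
(249, 160) [648.  97.  64.]
(305, 160) [ 654. -103.   63.]
60 [368   0  60  13 507] [726. 189.  60.] [748. 212.  81.]
60 [ 347  170   67   63 3228] [634.  78.  60.] [680. 124.  67.]
110 [ 207   77   81  175 7101] [574. 152. 111.] [642. 226. 140.]
110 [230 282  38  29 802] [560. 118. 110.] [578. 152. 137.]
140 [207 227  23  25 498] [578. 167. 140.] [585. 183. 168.]
140 [266 227  23  25 506] [591. 155. 140.] [606. 164. 168.]
140 [217 282  13  29 352] [563. 151. 144.] [576. 169. 170.]
140 [266 282  13  29 352] [577. 139. 144.] [592. 154. 170.]
[[np.int32(0), np.int32(0), np.int32(277), np.int32(342), np.int32(25236)], [np.int32(179), np.int32(73), np.int32(22), np.int32(12), np.int32(138)], [np.int32(105), np.int32(86), np.int32(41), np.int32(44), np.int32(210)], [np.int32(233), np.int32(99), np.int32(29), np.int32(21), np.int32(381)], [np.int32(227), np.int32(116), np.int32(10), np.int32(18), np.int32(104)], [np.int32(236), np.int32(123), np.int
[... 156 characters left out ...]
np.int32(30), np.int32(636)], [np.int32(170), np.int32(162), np.int32(49), np.int32(40), np.int32(406)], [np.int32(233), np.int32(178), np.int32(27), np.int32(36), np.int32(380)], [np.int32(281), np.int32(227), np.int32(16), np.int32(30), np.int32(200)], [np.int32(278), np.int32(266), np.int32(13), np.int32(11), np.int32(41)], [np.int32(223), np.int32(287), np.int32(46), np.int32(35), np.int32(568)], [np.int32(17), np.int32(303), np.int32(79), np.int32(81), np.int32(2726)], [np.int32(61), np.int32(306), np.int32(62), np.int32(78), np.int32(1406)], [np.int32(234), np.int32(330), np.int32(13), np.int32(11), np.int32(41)], [np.int32(105), np.int32(344), np.int32(9), np.int32(17), np.int32(58)]]
```

>>> send_rows(steps=[[[0.1,0,0,0,0],[0,0,0,0,0]]])

```text
time_s: 19.93
ee_pos: [581.5, 156.0, 109.3]
ee_rot: [-179.8, 1.5, 47.3]
force: [-14.5, -19.5, 2.5]
gripper_width: 17.6
gripper_force: 55.0
```

>>> send_rows(steps=[[[0.1,0,0,0,0],[0,0,0,0,0]]])

```text
time_s: 20.1
ee_pos: [581.4, 156.2, 108.5]
ee_rot: [-179.7, 2.1, 47.3]
force: [-19.1, -25.8, 3.3]
gripper_width: 17.5
gripper_force: 55.0
```

```bash
python3 - <<'E'
from h import *
s=st();print(s["torque"]);p=s["ee_pos"]-[526.5,95.2,0];print(np.hypot(p[0],p[1]),np.degrees(np.arctan2(p[1],p[0])))
handle(snap("wrist","w14"),s)
E
```

```text
time_s 20.1
qpos [14.4 26.3 93.1 -1.  62.5 57.6]
ee_pos [581.4 156.2 108.5]
ee_rot [-179.7    2.1   47.3]
force [-19.1 -25.8   3.3]
gripper_width 17.5
gripper_force 55.0
[-5.08036562  3.9732605   0.1809732 ]
82.03785915195296 48.00898478411948
handle yaw rel tool deg 0.2 offset at tcp 1.1 len end 85.2 z 126.6
```

>>> send_rows(steps=[[[-0.15,0,0,0,0],[-0.15,0,0,0,0],[0,-0.1,0,-0.4,0],[0,-0.1,0,-0.4,0],[0,0,0,0,0]]])

```text
time_s: 20.57
ee_pos: [575.3, 161.0, 111.1]
ee_rot: [-179.9, 0.5, 52.7]
force: [-5.8, -6.6, -2.0]
gripper_width: 17.9
gripper_force: 55.0
```

```bash
python3 - <<'E'
from h import *
s=st();print(s["torque"]);p=s["ee_pos"]-[526.5,95.2,0];print(np.hypot(p[0],p[1]),np.degrees(np.arctan2(p[1],p[0])))
g=snap("side","s15")
# brass & prong geometry in side view: steel (bright/grey, unsaturated) points at z~114-123 near the nut
P=pts(g);m=(abs(P[...,2]-120)<6)&(np.hypot(P[...,0]-526.5,P[...,1]-95.2)<75)
hs=cv2.cvtColor(g["pixels"],cv2.COLOR_RGB2HSV);st_=m&(hs[...,1]<70)&(hs[...,2]>60)
L=(P[st_][:,:2]-[526.5,95.2])
for psi in(47.,50.,53.,56.):
    a=np.radians(psi);y=L@[np.sin(a),-np.cos(a)];x=L@[np.cos(a),np.sin(a)]
    k=(x<12)&(x>-18);A=y[k&(y>15)];B=y[k&(y<-15)]
    print(psi,len(A),len(B),[np.polyfit(x[k&q],y[k&q],1).round(2) for q in(y>15,y<-15) if (k&q).sum()>10],np.percentile(A,[2,98]).round(1) if len(A) else 0,np.percentile(B,[2,98]).round(1) if len(B) else 0)
t=(P[...,2]>128)&(P[...,2]<140)&(np.hypot(P[...,0]-526.5,P[...,1]-95.2)<24)&(hs[...,1]<100)
d=P[t][:,:2]-[526.5,95.2];r=np.hypot(*d.T);d=d[r>9];print("rib?",len(d),np.degrees(np.arctan2(d[:,1],d[:,0])).round())
E
```

```text
time_s 20.6
qpos [14.6 25.1 94.8 -0.2 60.6 52. ]
ee_pos [575.3 161.  111.1]
ee_rot [-179.9    0.5   52.7]
force [-5.8 -6.6 -2. ]
gripper_width 17.9
gripper_force 55.0
[-1.26510471  1.30437159  0.24204904]
81.92427997931462 53.42209917149656
47.0 34 37 [array([-0.08, 27.83]), array([ -0.15, -28.05])] [23.4 33.3] [-33.1 -20.6]
50.0 34 40 [array([-0.  , 27.96]), array([ -0.11, -27.91])] [23.7 32.7] [-32.6 -21.3]
53.0 34 38 [array([2.000e-02, 2.754e+01]), array([ -0.04, -27.6 ])] [22.4 32.8] [-32.7 -21.7]
56.0 34 38 [array([ 0.1 , 27.84]), array([ 2.00e-02, -2.74e+01])] [22.5 33. ] [-33.3 -21.9]
rib? 9 [ -20.  -24.  -22.  -30.  -36.  -65.  -46.  -43. -130.]
```

```bash
python3 - <<'E'
from h import *
g=dict(np.load("s15.npz"));P=pts(g);a=np.radians(53);L=P[...,:2]-[526.5,95.2];x=L@[np.cos(a),np.sin(a)];y=L@[np.sin(a),-np.cos(a)];z=P[...,2]
hs=cv2.cvtColor(g["pixels"],cv2.COLOR_RGB2HSV)
br=(hs[...,1]>110)&(hs[...,0]>10)&(hs[...,0]<35)
G=np.full((26,30),' ')
k=(abs(x-10)<48)&(abs(y)<44)&(z>95)
for X,Y,Z,b,V in zip(x[k],y[k],z[k],br[k],hs[...,2][k]):
    i=int((58-X)/4);j=int((Y+44)/3)
    if 0<=i<26 and 0<=j<30:G[i,j]='B' if b and Z>126 else 'b' if b else 'T' if Z>134 else 'r' if Z>127 else 's' if Z>112 else '.'
for i,r in enumerate(G):print(f"{58-4*i-2:4d}",''.join(r))
E
```

```text
56 TTTTTBTTsBT.rrrrrr.ssTTTTBTBT 
  52 TTTTTTTsssssrrrrrrssssTTTTBTT 
  48 TTTTTTTTTs.TrrrrTrsssTTT TTTTT
  44 TTTBTTssssTTrTrrrrssssssTTBTTT
  40   TBTssTTTT srrsrsTTsTsTsTTTTT
  36    s. ssss ssssss ss sssss.TT 
  32    .ss sssssss s sssssssssT   
  28      ssssss sss ss s TsssTT   
  24     ssssssbs      s ssssTT    
  20     sssbbs          ssssss    
  16     sss    BB    BB TTs ss    
  12    sss    BBB T  BBBTsssss    
   8     ss  BBBBB   TTTTT ss s    
   4    ssss BBbBBT T TrrBbssss    
   0    ss ssB BB  TTTrTBB  sss    
  -4    sss sbB BrTTTrBBBBBssss    
  -8    s  ssb BbBBrBBBBB bs s     
 -12    sssss.bb BBBBBBBbbbssss    
 -16     sss.bbbbbBBBBbbbB .sss    
 -20 TT ss sT .bbbbbbbbb    .s     
 -24    ss.s  TbTbbbbbB     .s.    
 -28    s.s  TTT     B      s.s    
 -32       TTTT                    
 -36  TTT TTTT                     
 -40                               
 -44
```

>>> send_rows(steps=[[[-0.1,0.11,0,0.43,0],[0,0.11,0,0.43,0],[0,0.11,0,0.43,0],[0,0.11,0,0.43,0],[0,0.11,0,0.43,0]]])

```text
time_s: 21.03
ee_pos: [590.6, 145.6, 111.6]
ee_rot: [-179.8, 0.1, 37.6]
force: [-5.2, 1.2, -2.7]
gripper_width: 17.7
gripper_force: 55.0
```

```bash
python3 - <<'E'
from h import *
s=st();print(s["torque"]);p=s["ee_pos"]-[526.5,95.2,0];print(np.hypot(p[0],p[1]),np.degrees(np.arctan2(p[1],p[0])))
s6=dict(s);handle(snap("wrist","w16"),s)
E
```

```text
time_s 21.0
qpos [12.7 25.8 93.4  0.1 61.  65. ]
ee_pos [590.6 145.6 111.6]
ee_rot [-1.798e+02  1.000e-01  3.760e+01]
force [-5.2  1.2 -2.7]
gripper_width 17.7
gripper_force 55.0
[ 0.18883597  1.02564609 -0.02153773]
81.59346867355276 38.17737729016025
handle yaw rel tool deg 0.1 offset at tcp 0.9 len end 85.4 z 131.7
```

>>> send_rows(steps=[[[0,0.08,0,0.3,0],[0,0.08,0,0.3,0],[0,0,0,0,0]]])

```text
time_s: 21.33
ee_pos: [593.7, 141.4, 111.5]
ee_rot: [-179.8, 0.2, 33.8]
force: [-5.7, 4.0, -1.4]
gripper_width: 17.7
gripper_force: 55.0
```

```bash
python3 - <<'E'
from h import *
s=st();t=s["torque"];p=s["ee_pos"]-[526.5,95.2,0];F=s["force"];print(t,"about nut",t[2]+(p[0]*F[1]-p[1]*F[0])/1000);handle(snap("wrist","w17"),s)
E
```

```text
time_s 21.3
qpos [12.2 26.  93.1  0.2 61.2 68.4]
ee_pos [593.7 141.4 111.5]
ee_rot [-179.8    0.2   33.8]
force [-5.7  4.  -1.4]
gripper_width 17.7
gripper_force 55.0
[0.62965328 1.39630255 0.57752756] about nut 1.1054453634976147
handle yaw rel tool deg 0.1 offset at tcp 0.6 len end 85.5 z 131.6
```

>>> send_rows(steps=[[[0,-0.1,0,-0.4,0],[0,-0.1,0,-0.4,0],[0,0,-0.1,0,0],[0,0,-0.1,0,0],[0,0,0,0,0]]])

```text
time_s: 21.8
ee_pos: [588.6, 146.7, 117.8]
ee_rot: [-179.8, 0.3, 39.2]
force: [-5.2, 0.2, -14.2]
gripper_width: 17.9
gripper_force: 55.0
```

```bash
python3 - <<'E'
from h import *
s=st();t=s["torque"];p=s["ee_pos"]-[526.5,95.2,0];F=s["force"];print(t,"about nut",t[2]+(p[0]*F[1]-p[1]*F[0])/1000);handle(snap("wrist","w18"),s)
E
```

```text
time_s 21.8
qpos [12.9 25.5 93.1  0.  61.9 63.7]
ee_pos [588.6 146.7 117.8]
ee_rot [-179.8    0.3   39.2]
force [ -5.2   0.2 -14.2]
gripper_width 17.9
gripper_force 55.0
[ 0.26502859  0.64854621 -0.14848911] about nut 0.13221122551401873
handle yaw rel tool deg -0.2 offset at tcp 0.7 len end 84.9 z 141.2
```

>>> send_rows(steps=[[[0,0,-0.1,0,0],[0,0,-0.1,0,0],[0,0,0,0,0]]])

```text
time_s: 22.1
ee_pos: [587.6, 145.9, 125.0]
ee_rot: [-179.8, 0.5, 39.2]
force: [-7.7, -0.7, -15.7]
gripper_width: 17.5
gripper_force: 55.0
```

```bash
python3 - <<'E'
from h import *
s=st();t=s["torque"];p=s["ee_pos"]-[526.5,95.2,0];F=s["force"];print(t,"about nut",t[2]+(p[0]*F[1]-p[1]*F[0])/1000);f=snap("wrist","w19");handle(f,s)
a=np.radians(s["ee_rot"][2]);P=pts(f);L=P[...,:2]-s["ee_pos"][:2];x=L@[np.cos(a),np.sin(a)];y=L@[np.sin(a),-np.cos(a)]
m=(abs(y)<6)&(x>28)&(x<82)&(P[...,2]>100);print("handle pitch",np.degrees(np.polyfit(x[m],P[m][:,2],1)[0]))
g=snap("side","s19");P=pts(g);L=P[...,:2]-[526.5,95.2];x=L@[np.cos(a),np.sin(a)];y=L@[np.sin(a),-np.cos(a)];hs=cv2.cvtColor(g["pixels"],cv2.COLOR_RGB2HSV)
for q in(y>24,y<-24):
    m=q&(abs(y)<33)&(x>-25)&(x<25)&(P[...,2]>100)&(hs[...,1]<70);k=np.polyfit(x[m],P[m][:,2],1);print(m.sum(),"prong z at nut",k[1].round(1),"slope deg",np.degrees(k[0]).round(1),np.percentile(P[m][:,2],[50,90]))
E
```

```text
time_s 22.1
qpos [12.9 25.1 92.5 -0.  63.  63.7]
ee_pos [587.6 145.9 125. ]
ee_rot [-179.8    0.5   39.2]
force [ -7.7  -0.7 -15.7]
gripper_width 17.5
gripper_force 55.0
[ 0.0942813   0.94077251 -0.04712077] about nut 0.29770809064256726
handle yaw rel tool deg -0.1 offset at tcp 0.8 len end 85.6 z 150.8
handle pitch 2.093056104548498
297 prong z at nut 379.7 slope deg 378.8 [479.22796956 524.25724693]
52 prong z at nut 122.0 slope deg 14.2 [121.18791606 125.5148    ]
```

>>> send_rows(steps=[[[0,0,0.15,0,0],[0,0,0.15,0,0],[0,0,0.08,0,0],[0,0,0,0,0],[0,0,0,0,0]]])

```text
time_s: 22.62
ee_pos: [590.3, 147.7, 114.7]
ee_rot: [-179.9, 0.0, 39.1]
force: [-6.7, 2.8, 4.4]
gripper_width: 17.7
gripper_force: 55.0
```

```bash
cat >> h.py <<'E'
def tau():
    s=env.state();t=s["torque"];p=s["ee_pos"]-[526.5,95.2,0];F=s["force"];a=np.arctan2(p[1],p[0]);u=np.array([np.cos(a),np.sin(a)])
    print("t",round(s["time_s"],2),"psi",s["ee_rot"][2].round(1),"ang",np.degrees(a).round(1),"r",np.hypot(p[0],p[1]).round(1),"z",p[2].round(1),"Frad",(F[:2]@u).round(1),"Ftan",(F[:2]@[-u[1],u[0]]).round(1),"Fz",F[2].round(1),"T",t.round(2),"Tnut",(t[2]+(p[0]*F[1]-p[1]*F[0])/1000).round(2));return s
E
python3 -c "
from h import *
tau()"
```

```text
t 22.62 psi 39.1 ang 39.4 r 82.6 z 114.7 Frad -3.4 Ftan 6.5 Fz 4.4 T [ 0.4   1.93 -0.3 ] Tnut 0.23
```

>>> send_rows(steps=[[[-0.05,-0.105,0,-0.42,0],[0,-0.105,0,-0.42,0],[0,0,0,0,0]]])

```text
time_s: 22.87
ee_pos: [584.6, 153.9, 115.1]
ee_rot: [-179.9, -0.2, 45.0]
force: [-3.4, 4.4, 2.8]
gripper_width: 17.6
gripper_force: 55.0
```

```bash
python3 -c "
from h import *
tau()"
```

```text
t 22.87 psi 45.0 ang 45.3 r 82.6 z 115.1 Frad 0.7 Ftan 5.5 Fz 2.8 T [ 0.8   1.4  -0.29] Tnut 0.16
```

>>> send_rows(steps=[[[0,-0.105,0,-0.42,0],[0,-0.105,0,-0.42,0],[0,0,0,0,0]]])

```text
time_s: 23.12
ee_pos: [578.4, 159.5, 115.1]
ee_rot: [-180.0, -0.2, 50.8]
force: [-4.7, 3.4, 3.3]
gripper_width: 17.4
gripper_force: 55.0
```

```bash
python3 -c "
from h import *
tau()"
```

```text
t 23.12 psi 50.8 ang 51.1 r 82.7 z 115.1 Frad -0.3 Ftan 5.7 Fz 3.3 T [ 0.7   1.44 -0.25] Tnut 0.22
```

>>> send_rows(steps=[[[0.1,0,-0.05,0,0],[0.1,0,0,0,0],[0,0,0,0,0]]])

```text
time_s: 23.37
ee_pos: [578.4, 159.8, 113.7]
ee_rot: [-179.8, 0.9, 50.8]
force: [-11.2, -11.0, -1.5]
gripper_width: 17.6
gripper_force: 55.0
```

```bash
python3 -c "
from h import *
tau()"
```

```text
t 23.37 psi 50.8 ang 51.3 r 82.9 z 113.7 Frad -15.6 Ftan 1.8 Fz -1.5 T [-1.76  2.44 -0.2 ] Tnut -0.05
```

>>> send_rows(steps=[[[0,-0.038,0,-0.15,0],[0,0,0,0,0]]])

```text
time_s: 23.53
ee_pos: [577.2, 160.7, 113.9]
ee_rot: [-179.8, 0.8, 51.8]
force: [-11.1, -11.0, -2.2]
gripper_width: 17.7
gripper_force: 55.0
```

>>> send_rows(steps=[[[0,-0.038,0,-0.15,0],[0,0,0,0,0]]])

```text
time_s: 23.7
ee_pos: [576.1, 161.6, 113.9]
ee_rot: [-179.8, 0.8, 52.9]
force: [-10.4, -10.9, -1.8]
gripper_width: 17.7
gripper_force: 55.0
```

>>> send_rows(steps=[[[0,-0.038,0,-0.15,0],[0,0,0,0,0]]])

```text
time_s: 23.87
ee_pos: [574.9, 162.5, 113.9]
ee_rot: [-179.7, 0.8, 53.9]
force: [-10.9, -11.1, -1.6]
gripper_width: 17.6
gripper_force: 55.0
```

>>> send_rows(steps=[[[0,-0.038,0,-0.15,0],[0,0,0,0,0]]])

```text
time_s: 24.03
ee_pos: [573.7, 163.3, 113.9]
ee_rot: [-179.7, 0.8, 54.9]
force: [-10.9, -10.2, -1.6]
gripper_width: 17.5
gripper_force: 55.0
```

```bash
python3 -c "
from h import *
s=tau();handle(snap('wrist','w20'),s)"
```

```text
t 24.03 psi 54.9 ang 55.3 r 82.9 z 113.9 Frad -14.6 Ftan 3.2 Fz -1.6 T [-1.73  2.26 -0.26] Tnut 0.0
handle yaw rel tool deg -0.2 offset at tcp 1.0 len end 83.9 z 134.3
```

```bash
python3 - <<'E'
from h import *
snap("side","s21")
def prof(t):
    g=dict(np.load(t+".npz"));hs=cv2.cvtColor(g["pixels"],cv2.COLOR_RGB2HSV).astype(float);T=np.linalg.inv(g["cam_to_world"])
    out=[]
    for A in range(-90,31,6):
        a=np.radians(A);v=[]
        for r in(11,12.5,14,15.5,17):
            p=g["intrinsics"]@(T@[526.5+r*np.cos(a),95.2+r*np.sin(a),133,1])[:3];p/=p[2]
            v.append(cv2.getRectSubPix(hs[...,1].astype(np.float32),(1,1),(float(p[0]),float(p[1])))[0,0])
        out.append(int(np.mean(v)))
    print(t,out)
print("ang",list(range(-90,31,6)))
for t in("side0","s8","s10","s11","s12","s15","s19","s21"):prof(t)
E
```

```text
ang [-90, -84, -78, -72, -66, -60, -54, -48, -42, -36, -30, -24, -18, -12, -6, 0, 6, 12, 18, 24, 30]
side0 [182, 190, 189, 190, 192, 192, 191, 190, 190, 192, 194, 193, 194, 195, 194, 192, 189, 184, 165, 122, 70]
s8 [182, 191, 190, 189, 190, 190, 191, 193, 193, 191, 188, 163, 127, 77, 42, 33, 33, 31, 43, 41, 25]
s10 [179, 175, 157, 137, 102, 66, 54, 56, 66, 98, 128, 157, 189, 186, 163, 157, 159, 137, 91, 52, 41]
s11 [177, 174, 158, 140, 108, 77, 69, 74, 86, 116, 146, 173, 195, 181, 157, 153, 159, 150, 125, 93, 62]
s12 [186, 193, 188, 176, 153, 130, 102, 68, 46, 60, 75, 101, 136, 164, 186, 196, 182, 143, 91, 51, 40]
s15 [187, 195, 190, 181, 167, 152, 122, 77, 49, 59, 71, 86, 105, 134, 180, 205, 183, 145, 109, 69, 44]
s19 [177, 172, 156, 140, 98, 52, 46, 64, 81, 94, 106, 136, 176, 184, 165, 158, 162, 147, 121, 88, 59]
s21 [187, 194, 190, 182, 170, 156, 124, 77, 47, 53, 62, 74, 91, 121, 167, 198, 181, 146, 112, 74, 46]
```

The rib profile shows the nut turning with the spanner in both directions, so the jaw is wedged on it. I'll go back to the stop gently, then free it with a firm pull and a vertical waggle.

>>> send_rows(steps=[[[0,0.108,0,0.43,0],[0,0.108,0,0.43,0],[0,0.108,0,0.43,0],[0,0.108,0,0.43,0],[0,0.108,0,0.43,0]]], squeeze=60)

```text
time_s: 24.55
ee_pos: [589.2, 149.1, 113.7]
ee_rot: [-179.9, 0.9, 40.1]
force: [-12.4, -10.5, -0.7]
gripper_width: 17.7
gripper_force: 60.0
```

>>> send_rows(steps=[[[0.12,0,0,0,0],[0.12,0,0,0,0],[0,0,-0.15,0,0],[0,0,-0.15,0,0],[0,0,0,0,0]]])

```text
time_s: 24.97
ee_pos: [590.6, 151.0, 121.3]
ee_rot: [-179.7, 1.9, 40.3]
force: [-19.7, -18.4, -14.8]
gripper_width: 17.8
gripper_force: 60.0
```

>>> send_rows(steps=[[[0,0,0.15,0,0],[0,0,0.15,0,0],[0,0,0,0,0],[0,0,0,0,0]]])

```text
time_s: 25.3
ee_pos: [593.5, 153.1, 112.9]
ee_rot: [-179.8, 1.4, 40.2]
force: [-17.1, -15.2, 1.1]
gripper_width: 17.6
gripper_force: 60.0
```

```bash
python3 -c "
from h import *
s=tau();handle(snap('wrist','w22'),s)"
```

```text
t 25.3 psi 40.2 ang 40.9 r 88.6 z 112.9 Frad -22.9 Ftan -0.3 Fz 1.1 T [-2.73  3.53  0.2 ] Tnut 0.17
handle yaw rel tool deg 0.2 offset at tcp 1.0 len end 79.3 z 131.9
```

>>> send_rows(steps=[[[-0.15,-0.08,-0.2,-0.3,0],[0,0,-0.2,0,0],[0,0,0.2,0,0],[0,0,0.3,0,0],[0,0,0.3,0,0]]])

```text
time_s: 25.77
ee_pos: [595.3, 158.2, 101.4]
ee_rot: [180.0, -0.0, 42.1]
force: [-5.3, 1.5, 9.2]
gripper_width: 17.7
gripper_force: 60.0
```

>>> send_rows(steps=[[[0,0,0,0,0],[0,0,-0.3,0,0],[0,0,-0.3,0,0],[0,0,-0.2,0,0],[0,0,0,0,0]]])

```text
time_s: 26.18
ee_pos: [592.9, 156.6, 129.9]
ee_rot: [-179.9, 0.4, 42.2]
force: [-6.2, -3.9, -7.4]
gripper_width: 17.7
gripper_force: 60.0
```

>>> send_rows(steps=[[[0,0,0.2,0,0],[0,0,0.2,0,0],[0,0,0,0,0],[0,0,0,0,0]]])

```text
time_s: 26.52
ee_pos: [595.8, 158.8, 116.1]
ee_rot: [180.0, -0.1, 42.2]
force: [-3.9, 2.5, 0.5]
gripper_width: 17.7
gripper_force: 60.0
```

```bash
python3 -c "
from h import *
s=tau();handle(snap('wrist','w23'),s)"
```

```text
t 26.52 psi 42.2 ang 42.5 r 94.1 z 116.1 Frad -1.2 Ftan 4.4 Fz 0.5 T [ 0.05  1.07 -0.18] Tnut 0.24
handle yaw rel tool deg 0.1 offset at tcp 0.9 len end 74.4 z 135.2
```

>>> send_rows(steps=[[[0.12,0,-0.3,0,0],[0,0,-0.3,0,0],[0,0,0.3,0,0],[0,0,0.4,0,0],[0,0,0.3,0,0]]])

```text
time_s: 26.98
ee_pos: [600.5, 162.9, 100.4]
ee_rot: [179.9, -0.3, 42.2]
force: [-2.5, 3.6, 6.9]
gripper_width: 17.7
gripper_force: 60.0
```

>>> send_rows(steps=[[[0,-0.05,-0.4,-0.2,0],[0,0,-0.4,0,0],[0,0,0,0,0],[0,0,0.4,0,0],[0,0,0.4,0,0]]])

```text
time_s: 27.4
ee_pos: [602.1, 163.9, 102.0]
ee_rot: [179.6, -0.6, 43.6]
force: [1.3, -0.2, 5.7]
gripper_width: 17.5
gripper_force: 60.0
```

>>> send_rows(steps=[[[0,0,-0.4,0,0],[0,0,0,0,0],[0,0,0,0,0]]])

```text
time_s: 27.65
ee_pos: [599.2, 163.2, 115.4]
ee_rot: [179.8, -0.2, 43.6]
force: [0.0, -0.1, -3.0]
gripper_width: 17.7
gripper_force: 60.0
```

```bash
python3 - <<'E'
from h import *
s=tau();handle(snap('wrist','w24'),s);snap("side","s24")
g=dict(np.load("s24.npz"));hs=cv2.cvtColor(g["pixels"],cv2.COLOR_RGB2HSV).astype(np.float32);T=np.linalg.inv(g["cam_to_world"]);o=[]
for A in range(-90,31,6):
    a=np.radians(A);v=[]
    for r in(11,12.5,14,15.5,17):
        p=g["intrinsics"]@(T@[526.5+r*np.cos(a),95.2+r*np.sin(a),133,1])[:3];p/=p[2];v.append(cv2.getRectSubPix(hs[...,1],(1,1),(float(p[0]),float(p[1])))[0,0])
    o.append(int(np.mean(v)))
print(o)
P=pts(g);hs=hs.astype(int);a=np.radians(s["ee_rot"][2]);L=P[...,:2]-[526.5,95.2];x=L@[np.cos(a),np.sin(a)];y=L@[np.sin(a),-np.cos(a)];z=P[...,2]
br=(hs[...,1]>110)&(hs[...,0]>10)&(hs[...,0]<35);G=np.full((24,30),' ');k=(abs(x-10)<48)&(abs(y)<44)&(z>80)&(z<160)
for X,Y,Z,b in zip(x[k],y[k],z[k],br[k]):
    i=int((58-X)/4);j=int((Y+44)/3)
    if 0<=i<24 and 0<=j<30:G[i,j]='B' if b and Z>126 else 'b' if b else 'T' if Z>134 else 'r' if Z>127 else 's' if Z>104 else '.'
for i,r in enumerate(G):print(f"{58-4*i-2:4d}",''.join(r))
E
```

```text
t 27.65 psi 43.6 ang 43.1 r 99.5 z 115.4 Frad -0.1 Ftan -0.1 Fz -3.0 T [-0.03  0.1  -0.04] Tnut -0.05Traceback (most recent call last):
  File "<stdin>", line 2, in <module>
  File "h.py", line 46, in handle
    xs,ys=x[m],y[m];b=np.arange(30,78,6);c=[(ys[(xs>=i)&(xs<i+6)].min()+ys[(xs>=i)&(xs<i+6)].max())/2 for i in b]
                                             ~~~~~~~~~~~~~~~~~~~~~~~~^^
    return umr_minimum(a, axis, None, out, keepdims, initial, where)
ValueError: zero-size array to reduction operation minimum which has no identity
```

The forces have dropped to just the spanner's weight, so it has come free. Retracting gently.

>>> send_rows(steps=[[[0.15,0,0,0,0],[0.2,0,0,0,0],[0,0,0,0,0]]])

```text
time_s: 27.95
ee_pos: [609.3, 174.2, 114.5]
ee_rot: [180.0, -0.1, 43.6]
force: [0.1, -0.1, -3.1]
gripper_width: 17.7
gripper_force: 60.0
```

```bash
sed -i 's/b=np.arange(30,78,6)/b=np.arange(30,60,6)/' h.py; python3 -c "
from h import *
s=tau();handle(snap('wrist','w25'),s)"
```

```text
t 27.95 psi 43.6 ang 43.6 r 114.4 z 114.5 Frad 0.0 Ftan -0.1 Fz -3.1 T [ 0.   -0.   -0.01] Tnut -0.02Traceback (most recent call last):
  File "<string>", line 3, in <module>
    s=tau();handle(snap('wrist','w25'),s)
            ~~~~~~^^^^^^^^^^^^^^^^^^^^^^^
  File "h.py", line 46, in handle
    xs,ys=x[m],y[m];b=np.arange(30,60,6);c=[(ys[(xs>=i)&(xs<i+6)].min()+ys[(xs>=i)&(xs<i+6)].max())/2 for i in b]
                                             ~~~~~~~~~~~~~~~~~~~~~~~~^^
    return umr_minimum(a, axis, None, out, keepdims, initial, where)
ValueError: zero-size array to reduction operation minimum which has no identity
```

>>> send_rows(steps=[[[0.4,0,0,0,0],[0.4,0,0,0,0],[0.4,0,0,0,0],[0,0,-0.4,0,0],[0,0,-0.8,0,0]]])

```text
time_s: 28.42
ee_pos: [640.1, 205.9, 157.9]
ee_rot: [-179.7, 0.6, 43.7]
force: [-0.1, -0.0, -3.6]
gripper_width: 17.6
gripper_force: 60.0
```

>>> send_rows(steps=[[[0,0,-0.9,0,0],[0,0,-0.9,0,0],[0,0,-0.5,0,0],[0,0,0,0,0],[0,0,0,0,0]]])

```text
time_s: 28.83
ee_pos: [642.6, 206.1, 255.1]
ee_rot: [180.0, -0.1, 43.6]
force: [0.1, -0.5, -3.8]
gripper_width: 17.5
gripper_force: 60.0
```

```bash
cat >> h.py <<'E'
def ribprof(f,c=(526.5,95.2),A=range(-90,31,4)):
    hs=cv2.cvtColor(f["pixels"],cv2.COLOR_RGB2HSV).astype(np.float32);T=np.linalg.inv(f["cam_to_world"]);o=[]
    for d in A:
        a=np.radians(d);v=[]
        for r in(11,12.5,14,15.5,17):
            p=f["intrinsics"]@(T@[c[0]+r*np.cos(a),c[1]+r*np.sin(a),133,1])[:3];p/=p[2];v.append(cv2.getRectSubPix(hs[...,1],(1,1),(float(p[0]),float(p[1])))[0,0])
        o.append(int(np.mean(v)))
    return dict(zip(A,o))
E
python3 - <<'E'
from h import *
s=tau();f=snap("wrist","w26");a=np.radians(s["ee_rot"][2])
P=pts(f);L=P[...,:2]-s["ee_pos"][:2];x=L@[np.cos(a),np.sin(a)];y=L@[np.sin(a),-np.cos(a)];z=P[...,2]-s["ee_pos"][2]
for i in range(26,100,6):
    m=(x>=i)&(x<i+6)&(abs(y)<25)&(z>-30)&(z<60)
    if m.sum():print(i,m.sum(),y[m].min().round(1),y[m].max().round(1),np.percentile(z[m],90).round(1))
for n in("side","top"):
    g=snap(n,n[0]+"26");print(n,ribprof(g))
    try:print(nut(g,(526.5,95.2)))
    except Exception as e:print("no")
E
```

```text
t 28.83 psi 43.6 ang 43.7 r 160.5 z 255.1 Frad -0.3 Ftan -0.4 Fz -3.8 T [-0.07  0.06  0.  ] Tnut -0.06
26 406 -8.1 9.8 8.6
32 400 -8.2 9.8 6.4
38 384 -8.2 9.3 4.0
44 385 -8.3 9.4 1.7
50 380 -7.7 9.4 -0.7
56 354 -7.7 9.4 -3.1
62 322 -7.7 9.4 -5.3
side {-90: 176, -86: 175, -82: 166, -78: 155, -74: 144, -70: 128, -66: 104, -62: 82, -58: 67, -54: 67, -50: 73, -46: 79, -42: 91, -38: 110, -34: 128, -30: 147, -26: 158, -22: 165, -18: 172, -14: 177, -10: 179, -6: 180, -2: 180, 2: 176, 6: 173, 10: 171, 14: 166, 18: 155, 22: 133, 26: 96, 30: 64}
(array([521.9,  89.4]), np.float64(21.0), np.float64(43.48566021249682), np.float64(27.1), 20)
top {-90: 110, -86: 111, -82: 112, -78: 113, -74: 112, -70: 109, -66: 106, -62: 105, -58: 104, -54: 101, -50: 90, -46: 72, -42: 50, -38: 30, -34: 20, -30: 21, -26: 33, -22: 51, -18: 70, -14: 83, -10: 91, -6: 99, -2: 100, 2: 101, 6: 101, 10: 101, 14: 101, 18: 101, 22: 102, 26: 102, 30: 103}
(array([527.1,  92.5]), np.float64(31.5), np.float64(36.89109497095368), np.float64(-38.0), 7)
```

```bash
python3 - <<'E'
from h import *
for t,(u,v) in(("top0",(370,207)),("t26",(370,207)),("side0",(360,340))):
    f=dict(np.load(t+".npz"));hs=cv2.cvtColor(f["pixels"],cv2.COLOR_RGB2HSV);P=pts(f)
    m=((P[...,2]<26)&(P[...,2]>-6)&(hs[...,2]>110)&(hs[...,1]<60)&(np.hypot(P[...,0]-495,P[...,1]+352)<170)).astype(np.uint8)
    n,l,s,c=cv2.connectedComponentsWithStats(m);i=1+np.argmax(s[1:,4])
    q=P[(l==i)][:,:2];w=ray(f,np.argwhere(l==i)[:,::-1],16)[:,:2]
    print(t,s[i],[np.round(r,1) for r in cv2.minAreaRect(w.astype(np.float32))],[np.round(r,1) for r in cv2.minAreaRect(q.astype(np.float32))])
E
```

```text
top0 [ 345  173   47   72 2443] [array([ 494.3, -341.9]), array([136.4, 242.8]), np.float64(79.9)] [array([ 494.6, -348. ]), array([139.9, 243. ]), np.float64(79.8)]
t26 [ 345  172   47   73 2447] [array([ 494.4, -342.2]), array([136.4, 243. ]), np.float64(79.7)] [array([ 496.6, -347.9]), array([138.5, 247.1]), np.float64(79.8)]
side0 [ 300  295  120   89 5684] [array([ 491.3, -347. ]), array([133.9, 245.9]), np.float64(80.0)] [array([ 499.9, -343.8]), array([139.1, 253.6]), np.float64(80.1)]
```

>>> send_rows(steps=[[[0,0,0,0.87,0],[0,0,0,0.87,0],[0,0,0,0.87,0],[0,0,0,0.87,0],[0,0,0,0.87,0]]])

```text
time_s: 29.4
ee_pos: [641.5, 205.7, 251.9]
ee_rot: [180.0, 0.3, 13.4]
force: [-0.9, -0.1, -3.3]
gripper_width: 17.5
gripper_force: 60.0
```

>>> send_rows(steps=[[[0,0,0,0.87,0],[0,0,0,0.87,0],[0,0,0,0.87,0],[0,0,0,0.87,0]]])

```text
time_s: 29.73
ee_pos: [641.5, 205.7, 251.9]
ee_rot: [179.9, 0.2, -10.5]
force: [0.1, -0.2, -4.2]
gripper_width: 17.8
gripper_force: 60.0
```

>>> send_rows(steps=[[[-0.04,0.6,0,0,0],[-0.04,0.88,0,0,0],[-0.04,0.88,0,0,0],[-0.04,0.88,0,0,0],[-0.04,0.88,0,0,0]]])

```text
time_s: 30.15
ee_pos: [603.7, 43.8, 252.2]
ee_rot: [179.9, 0.2, -10.2]
force: [0.9, 0.3, -4.0]
gripper_width: 17.8
gripper_force: 60.0
```

>>> send_rows(steps=[[[-0.04,0.88,0,0,0],[-0.04,0.88,0,0,0],[-0.04,0.88,0,0,0],[-0.04,0.88,0,0,0],[-0.04,0.88,0,0,0]]])

```text
time_s: 30.57
ee_pos: [564.6, -127.9, 252.5]
ee_rot: [-180.0, 0.2, -10.2]
force: [0.2, 0.6, -3.6]
gripper_width: 17.9
gripper_force: 60.0
```

>>> send_rows(steps=[[[-0.04,0.88,0,0,0],[-0.04,0.88,0,0,0],[-0.04,0.88,0,0,0],[-0.04,0.88,0,0,0],[0,0.88,0,0,0]]])

```text
time_s: 30.98
ee_pos: [527.0, -299.7, 252.4]
ee_rot: [-179.9, 0.2, -10.2]
force: [0.5, -0.5, -2.5]
gripper_width: 17.4
gripper_force: 60.0
```

>>> send_rows(steps=[[[0,0.5,0,0,0],[0,0,0,0,0],[0,0,0,0,0]]])

```text
time_s: 31.23
ee_pos: [524.1, -318.7, 252.3]
ee_rot: [-179.9, 0.2, -10.3]
force: [0.1, -0.1, -4.0]
gripper_width: 17.4
gripper_force: 60.0
```

```bash
python3 - <<'E'
from h import *
s=st();p=s["ee_pos"];psi=s["ee_rot"][2]
f=snap("wrist","w27");a=np.radians(psi);P=pts(f);L=P[...,:2]-p[:2];x=L@[np.cos(a),np.sin(a)];y=L@[np.sin(a),-np.cos(a)];z=P[...,2]-p[2]
for i in range(26,100,12):
    m=(x>=i)&(x<i+12)&(abs(y)<25)&(z>-50)&(z<60)
    if m.sum():print(i,m.sum(),y[m].min().round(1),y[m].max().round(1),np.percentile(z[m],50).round(1),x[m].max())
w=P[(P[...,2]>8)&(P[...,2]<24)&(np.hypot(P[...,0]-494,P[...,1]+344)<150)][:,:2];print("tray rim",w.min(0),w.max(0))
print(plan([519.1-p[0],-348.4-p[1],0],psi))
# nut check from the free top view
g=snap("top","t27");r=ribprof(g);print({k:v for k,v in r.items() if -62<k<-6});print(ribprof(g,(531,-80),range(-140,-60,6)))
E
```

```text
time_s 31.2
qpos [-32.4  20.8  80.3   0.   79.1  67.9]
ee_pos [ 524.1 -318.7  252.3]
ee_rot [-179.9    0.2  -10.3]
force [ 0.1 -0.1 -4. ]
gripper_width 17.4
gripper_force 60.0
26 802 -8.8 9.3 6.0 37.95991892345784
38 781 -8.9 8.7 1.4 49.970838755561125
50 735 -8.3 8.8 -3.3 61.99644168818081
62 358 -8.4 8.8 -6.9 67.83807903015123
tray rim [ 430.72098622 -429.00174833] [ 643.91836111 -276.79431594]
[ 0.01  0.75 -0.  ]
{-58: 105, -54: 102, -50: 90, -46: 69, -42: 44, -38: 27, -34: 21, -30: 25, -26: 36, -22: 53, -18: 70, -14: 83, -10: 92}
{-140: 92, -134: 73, -128: 53, -122: 39, -116: 38, -110: 47, -104: 58, -98: 48, -92: 30, -86: 21, -80: 21, -74: 22, -68: 22, -62: 25}
```

>>> send_rows(steps=[[[0.01,0.75,0,0,0],[0,0,0.8,0,0],[0,0,0.9,0,0],[0,0,0.9,0,0],[0,0,0.9,0,0]]])

```text
time_s: 31.75
ee_pos: [520.5, -346.2, 113.3]
ee_rot: [-180.0, -0.0, -10.1]
force: [1.3, 0.5, -4.0]
gripper_width: 17.8
gripper_force: 60.0
```

>>> send_rows(steps=[[[0,0,0.9,0,0],[0,0,0.7,0,0],[0,0,0,0,0],[0,0,0,0,0]]])

```text
time_s: 32.08
ee_pos: [519.9, -346.1, 49.6]
ee_rot: [-179.9, 0.2, -10.1]
force: [0.0, 0.7, -1.7]
gripper_width: 17.8
gripper_force: 60.0
```

```bash
python3 - <<'E'
from h import *
s=st();p=s["ee_pos"];print(plan([519.1-p[0],-348.4-p[1],0],s["ee_rot"][2]))
for n in("side","top"):
    f=snap(n,n[0]+"28");P=pts(f);w=P[(P[...,2]>13)&(P[...,2]<22)&(np.hypot(P[...,0]-494,P[...,1]+344)<160)][:,:2]
f=snap("wrist","w28");P=pts(f)
hs=cv2.cvtColor(f["pixels"],cv2.COLOR_RGB2HSV);m=(P[...,2]>1)&(P[...,2]<8)&(hs[...,2]>100);q=P[m][:,:2]
a=np.radians(-10.1);L=q-[494.5,-344];print("floor seen x",np.percentile(L@[np.cos(a),np.sin(a)],[1,99]).round(1),"y",np.percentile(L@[-np.sin(a),np.cos(a)],[1,99]).round(1))
E
```

```text
time_s 32.1
qpos [-34.7  30.7  95.1   0.   54.5  65.4]
ee_pos [ 519.9 -346.1   49.6]
ee_rot [-179.9    0.2  -10.1]
force [ 0.   0.7 -1.7]
gripper_width 17.8
gripper_force 60.0
[-0.01  0.06 -0.  ]
floor seen x [ 21.6 115.8] y [-61.5  59.4]
```

>>> send_rows(steps=[[[0,0,0.2,0,0],[0,0,0.2,0,0],[0,0,0.15,0,0],[0,0,0,0,0]]], squeeze=20)

```text
time_s: 32.57
ee_pos: [519.5, -347.7, 27.8]
ee_rot: [-180.0, 0.1, -10.2]
force: [0.5, 0.4, -2.1]
gripper_width: 17.9
gripper_force: 20.0
```

>>> send_rows(steps=[[[0,0,0.15,0,0],[0,0,0.1,0,0],[0,0,0,0,0]]])

```text
time_s: 32.82
ee_pos: [519.8, -347.8, 17.9]
ee_rot: [-180.0, 0.0, -10.2]
force: [-0.4, -0.7, -2.6]
gripper_width: 18.2
gripper_force: 20.0
```

>>> send_rows(steps=[[[0,0,0.1,0,0],[0,0,0.08,0,0],[0,0,0,0,0]]])

```text
time_s: 33.07
ee_pos: [520.1, -347.8, 10.8]
ee_rot: [-180.0, 0.0, -10.2]
force: [-1.8, -0.4, -3.0]
gripper_width: 17.9
gripper_force: 20.0
```

>>> send_rows(steps=[[[0,0,0,0,0.45],[0,0,0,0,0.45],[0,0,0,0,0.45],[0,0,0,0,0.45]]])

```text
time_s: 33.4
ee_pos: [520.7, -347.9, 11.8]
ee_rot: [180.0, -0.1, -10.2]
force: [0.8, -0.4, -1.2]
gripper_width: 39.8
gripper_force: 0.0
```

>>> send_rows(steps=[[[0,0,-0.3,0,0.45],[0,0,-0.7,0,0.45],[0,0,-0.9,0,0.45],[0,0,-0.9,0,0.45],[0,0,-0.9,0,0.45]]])

```text
time_s: 33.82
ee_pos: [520.2, -347.7, 162.2]
ee_rot: [180.0, -0.0, -10.2]
force: [-0.1, -0.5, -1.2]
gripper_width: 41.1
gripper_force: 0.0
```

>>> send_rows(steps=[[[-0.9,0,-0.5,0,0.45],[-0.9,0,-0.5,0,0.45],[-0.9,0,-0.5,0,0.45],[0,0,0,0,0.45],[0,0,0,0,0.45]]])

```text
time_s: 34.23
ee_pos: [413.5, -329.0, 222.3]
ee_rot: [179.9, -0.3, -10.3]
force: [0.2, 0.0, 0.8]
gripper_width: 41.1
gripper_force: 0.0
```

```bash
python3 - <<'E'
from h import *
st();f=snap("wrist","w29");spanner(f,(500,-344),120,4)
P=pts(f);a=np.radians(-10.1);L=P[...,:2]-[494.5,-344];x=L@[np.cos(a),np.sin(a)];y=L@[-np.sin(a),np.cos(a)];z=P[...,2]
for i in range(-110,115,10):
    m=(abs(x-i)<5)&(abs(y)<52)&(z>10)&(z<60);print(i,m.sum(),*(np.percentile(z[m],[10,90]).round(1),y[m].min().round(),y[m].max().round()) if m.sum()>5 else '')
g=snap("top","t29");spanner(g,(494,-344),125,4)
E
```

```text
time_s 34.2
qpos [-39.8  13.6  95.    0.   71.   60.5]
ee_pos [ 413.5 -329.   222.3]
ee_rot [179.9  -0.3 -10.3]
force [0.2 0.  0.8]
gripper_width 41.1
gripper_force 0.0
handle ctr [ 525.1 -349.1] size 17.8 127.6 yaw 169.9 grip [ 505.4 -345.6] head [ 471.5 -340.2]
-110 2
-100 9 [16.8 18.3] -31.0 33.0
-90 116 [17.  18.9] -33.0 35.0
-80 172 [16.5 19.1] -32.0 34.0
-70 165 [16.9 18.9] -33.0 34.0
-60 186 [16.9 18.8] -33.0 34.0
-50 275 [16.3 18.8] -33.0 33.0
-40 478 [16.9 19. ] -31.0 33.0
-30 414 [15.4 27.9] -33.0 34.0
-20 337 [15.2 28.2] -26.0 28.0
-10 273 [15.2 28.5] -19.0 21.0
0 161 [17.4 28.8] -12.0 14.0
10 159 [26.2 28.8] -8.0 9.0
20 158 [26.1 28.7] -8.0 9.0
30 157 [26.2 28.7] -8.0 9.0
40 154 [26.1 28.9] -8.0 9.0
50 165 [26.3 28.4] -8.0 9.0
60 165 [26.3 28.8] -8.0 8.0
70 167 [26.2 28.8] -9.0 8.0
80 194 [24.9 28.7] -9.0 9.0
90 174 [25.5 28.7] -9.0 9.0
100 11 [25.6 27. ] -5.0 6.0
110 0
handle ctr [ 525.7 -347.2] size 18.3 127.3 yaw 168.6 grip [ 506.1 -343.2] head [ 480.9 -327.3]
```

The spanner lies flat and centred along the tray, with head top at 18 mm and handle top at 28 mm. Last, check the nut with the wrist camera.

>>> send_rows(steps=[[[-0.09,-0.91,-0.08,0,0.45],[-0.09,-0.91,-0.08,0,0.45],[-0.09,-0.91,-0.08,0,0.45],[-0.09,-0.91,-0.08,0,0.45],[-0.09,-0.91,-0.08,0,0.45]]])

```text
time_s: 34.75
ee_pos: [429.3, -144.6, 234.6]
ee_rot: [-180.0, 0.1, -10.2]
force: [0.3, 0.4, 0.0]
gripper_width: 40.9
gripper_force: 0.0
```

>>> send_rows(steps=[[[-0.09,-0.91,-0.08,0,0.45],[-0.09,-0.91,-0.08,0,0.45],[-0.09,-0.91,-0.08,0,0.45],[-0.09,-0.91,-0.08,0,0.45],[-0.09,-0.91,-0.08,0,0.45]]])

```text
time_s: 35.17
ee_pos: [443.7, 38.3, 250.7]
ee_rot: [180.0, 0.1, -10.2]
force: [1.6, 0.2, -0.4]
gripper_width: 41.3
gripper_force: 0.0
```

>>> send_rows(steps=[[[-0.09,-0.91,-0.08,0,0.45],[-0.09,-0.91,-0.08,0,0.45],[0,0,0,0,0.45],[0,0,0,0,0.45]]])

```text
time_s: 35.5
ee_pos: [449.4, 110.9, 256.9]
ee_rot: [180.0, 0.1, -9.9]
force: [0.7, -0.3, 0.1]
gripper_width: 41.2
gripper_force: 0.0
```

```bash
python3 - <<'E'
from h import *
st();f=snap("wrist","w30");print(nut(f,(526.5,95.2)));r=ribprof(f,(526.5,95.2),range(-70,0,3));print(r)
hs=cv2.cvtColor(f["pixels"],cv2.COLOR_RGB2HSV).astype(np.float32);T=np.linalg.inv(f["cam_to_world"])
def ring(z,rs,A,c=(526.5,95.2)):
    o={}
    for d in A:
        a=np.radians(d);v=[]
        for r in rs:
            p=f["intrinsics"]@(T@[c[0]+r*np.cos(a),c[1]+r*np.sin(a),z,1])[:3];p/=p[2];v.append(cv2.getRectSubPix(hs[...,2],(1,1),(float(p[0]),float(p[1])))[0,0])
        o[d]=int(np.mean(v))
    return o
print("marks",ring(94,(29,31,33),range(-70,40,4)))
# bystanders: side view against the first one
a=dict(np.load("side0.npz"));b=snap("side","s30");D=abs(pts(b)-pts(a)).max(-1)
d=((cv2.absdiff(a["pixels"],b["pixels"]).max(2)>60)).astype(np.uint8)
n,l,s,c=cv2.connectedComponentsWithStats(d)
print([(s[i].tolist(),pts(a)[l==i].mean(0).round().tolist()) for i in range(1,n) if s[i,4]>30])
E
```

```text
time_s 35.5
qpos [ 12.4   6.6  98.9  -0.   74.6 112.4]
ee_pos [449.4 110.9 256.9]
ee_rot [ 1.8e+02  1.0e-01 -9.9e+00]
force [ 0.7 -0.3  0.1]
gripper_width 41.2
gripper_force 0.0
(array([527.1,  94.7]), np.float64(24.0), np.float64(39.789639836111945), np.float64(-30.7), 85)
{-70: 140, -67: 139, -64: 138, -61: 137, -58: 136, -55: 135, -52: 134, -49: 115, -46: 68, -43: 20, -40: 12, -37: 16, -34: 16, -31: 14, -28: 18, -25: 61, -22: 101, -19: 121, -16: 130, -13: 132, -10: 131, -7: 130, -4: 127, -1: 125}
marks {-70: 162, -66: 162, -62: 165, -58: 177, -54: 207, -50: 209, -46: 206, -42: 175, -38: 135, -34: 149, -30: 214, -26: 239, -22: 241, -18: 245, -14: 245, -10: 245, -6: 245, -2: 239, 2: 168, 6: 151, 10: 149, 14: 147, 18: 214, 22: 239, 26: 239, 30: 239, 34: 239, 38: 240}
[([0, 0, 243, 111, 11302], [778.0, 1187.0, 78.0]), ([0, 45, 17, 50, 376], [200.0, 786.0, 297.0]), ([187, 74, 15, 32, 221], [751.0, 662.0, 76.0]), ([202, 87, 24, 9, 43], [861.0, 718.0, -1.0]), ([199, 101, 25, 6, 69], [804.0, 651.0, -1.0]), ([30, 116, 35, 34, 577], [198.0, 465.0, 274.0]), ([0, 127, 27, 45, 571], [123.0, 815.0, 45.0]), ([195, 132, 11, 12, 35], [636.0, 481.0, 26.0]), ([223, 139, 25, 23, 393], [681.0, 337.0, 37.0]), ([170, 163, 49, 38, 333], [512.0, 323.0, 17.0]), ([278, 264, 13, 12, 43], [482.0, -104.0, 31.0]), ([223, 290, 39, 32, 410], [317.0, -147.0, 97.0]), ([98, 309, 55, 64, 911], [87.0, -36.0, 77.0]), ([333, 316, 62, 62, 862], [511.0, -355.0, 5.0]), ([23, 332, 28, 25, 142], [-54.0, -21.0, 214.0]), ([317, 342, 32, 17, 128], [433.0, -316.0, 3.0]), ([26, 357, 23, 27, 217], [-76.0, -27.0, 149.0]), ([59, 364, 10, 12, 48], [-32.0, -66.0, 170.0]), ([65, 366, 7, 16, 34], [-31.0, -58.0, 136.0])]
```

```bash
python3 - <<'E'
from h import *
a=dict(np.load("top0.npz"));b=snap("top","t31");A=pts(a)[...,2];B=pts(b)[...,2]
for n,(u,v),h in(("slide",(185,147),(20,60)),("reag",(217,130),(60,175)),("rinse",(284,143),(60,175)),("swab",(334,136),(60,175)),("jar",(277,229),(60,140)),("cupL",(249,160),(30,80)),("cupR",(305,160),(30,80)),("tape",(371,150),(15,100)),("nutb",(301,194),(100,140))):
    for M,Q in((A,a),(B,b)):
        m=np.zeros(M.shape,bool);m[v-22:v+23,u-22:u+23]=True;m&=(M>h[0])&(M<h[1]);print(n,m.sum(),pts(Q)[m][:,:2].mean(0).round(1),end="  ")
    print()
E
```

```text
slide 553 [703.3 338.9]  slide 556 [703.2 338.8]  
reag 278 [745.9 214.6]  reag 278 [746.1 214.5]  
rinse 296 [697.7 -41.1]  rinse 301 [697.4 -41.5]  
swab 394 [ 732.  -192.9]  swab 392 [ 732.2 -192.9]  
jar 216 [407.5  -1.3]  jar 113 [410.3 -11.8]  
cupL 164 [654.2 100.1]  cupL 166 [653.8  99.9]  
cupR 272 [ 661.9 -104.7]  cupR 265 [ 661.1 -104.3]  
tape 633 [ 703.8 -346.6]  tape 638 [ 704.  -346.4]  
nutb 128 [531.9 -90.1]  nutb 129 [532.1 -90.3]
```

Nothing has shifted; the jar is partly hidden by the arm in the top view, but it shows no change in the side view. The rib sits on the bar at −36°. Handing in.

```bash
python3 -c "
from workcell import env
print(env.job_done())"
```

```text
the job is handed in; nothing more can be done
None
```

The job is handed in: nut_a was turned by hand to the pip, then tightened with the spanner to its stop (rib about −36°, bar about −36.5°), and the spanner lies flat and lengthwise in the tray. The jaw jammed on the nut at the stop: trying to free it turned the nut back about 16° before I re-tightened it with the spanner. Nut_b and the bystanders show no shift.

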